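# Run down and pull up tight the clamp screw of a specimen fixture with an L-shaped hex key

### The job

Tighten the strap clamp that holds the test specimen, using the large black hex key from the blue rest. First put the key's long arm into the clamp screw and run the screw down clockwise until it comes up snug; then flip the key so that its short arm is in the screw and pull the long arm round clockwise until the screw stops hard. Take the key out without slackening the screw, lay it back in both notches of its rest with the short arm hanging down, and leave the other things on the bench where they are.

Things in the scene. Friction and masses are not known exactly. Their poses are not given: they have to be found in the camera images.
- hex_key: large black L-shaped hex key, loose, 0.4 kg, hexagon bar 17 mm across flats. Origin: where the axes of its arms would cross; x along the long arm (tip at 160 mm), short arm along -z (tip at 62 mm). Flats face +y and -y: grip it across y, 17 mm. A corner of the hexagon lies in the plane of the L. Starts in the rest, long arm level, short arm hanging
- key_bend (a point): middle of the key's rounded bend (20 mm radius), on the bar's axis, 6 mm along x and 6 mm along -z from the key's origin; gripped here from outside the bend, fingers at 45 degrees to both arms, the key can be held with either arm straight down while the tool leans 45 degrees
- key_long_tip (a point): centre of the end face of the key's long arm
- key_short_tip (a point): centre of the end face of the key's short arm; this arm draws out of the socket only if lifted at or near the bend, over the screw (lifted by the long arm's end it jams)
- key_mid (a point): point on the long arm's axis 79 mm from the key's origin; in the rest it lies midway between the two notches
- clamp_fixture: strap clamp fixed to the bench: dark base plate 160x120x14 mm (x, y, z), aluminium block, steel strap held by one upright black cap screw in its middle; a flat specimen sticks out 120 mm to +y, 48 mm high. Origin: centre of the underside, on the screw's axis. Highest is the screw's head, its top about 94 mm above the bench
- socket (a point): centre of the socket's floor in the screw's head (32 mm across); z up the screw's axis. Hexagon 18 mm across flats (0.5 mm clearance a side, 6 degrees free turn either way), 19 mm deep, mouth chamfered 2 mm. x points to the corner with a yellow mark: a key arm enters when the other arm points along x or any 60 degrees from it. Released there on its short arm, the key stays, drooping 7 degrees
- screw_run (a joint): angle the screw has been run down, clockwise from above; turns fairly easily (0.4 Nm either way, so turning back slackens it) and ends at 1.75 rad, strap snug on the specimen; starts between 0.4 and 0.9
- screw_tight (a joint): angle of the stiff last part, clockwise from above: 0 until screw_run is at its end, then takes about 1.2 Nm (9 N at 140 mm along the long arm) and stops hard at 0.65 rad; stays where it is left. The key turns about 0.25 rad in the socket before the screw follows; hold it level while pulling. The socket turns by the sum of both angles
- key_rest: blue sheet-metal rest fixed to the bench: base 150x64x4 mm, two uprights 5 mm thick, 44 mm wide, at x = -39 and +39 mm, each with a 120 degree V notch, its bottom 78 mm above the bench. Origin: centre of the underside, x along the line of the notches. The key starts with its long arm along +x, its origin at x = -79 mm, 88 mm above the bench
- marker_blue: blue and white marker pen, 132 mm long, 17 mm thick, a bystander
- gauge_pack: flat white and green strain gauge pack, 81x55x19 mm, a bystander
- small_key: small grey 8 mm hex key, 94x36 mm, lying flat, a bystander (wrong size)
- coupon_0: flat steel tensile specimen, 150x22x9 mm, lying on the bench, a bystander
- screwdriver: screwdriver with red handle, 193 mm long, 27 mm thick, a bystander

How it is judged:
By the outcome, as a careful person would: the job done as asked, in the order asked, and still so for the second after the job is handed in, with the robot touching nothing.
It also fails if it takes over 72 s, if anything falls off the work surface, if the arm or the gripper's body presses on something with over 40 N, if the wrist force passes 120 N, or if a joint passes its speed limit or range.

### The arm

A 7-joint arm with a two-finger parallel gripper is mounted at the origin on a cart in front of the work surface, level with it; the furniture and walls round the work are solid. World frame = base frame: x ahead of the robot, y to its left, z up, the work surface at z = 0. Lengths are in m, angles in rad, forces in N, time in s.
With the tool pointing down it reaches from about 0.4 to 0.875 m from the base axis. Payload 19.3 kg.
Tool frame: the origin (TCP) lies at the very end of the fingers, on their centre line; the grasp point (between the pads) lies 19 mm behind it; z points along the fingers, y is the line along which they close (so a half turn about z gives the same grasp; the last joint's range is limited). The gripper opens to 85 mm and grips with 20 to 120 N. Pads are 22 mm wide; open, the fingers measure 114 mm over their backs; the gripper's body (76 mm by 85 mm) begins 54 mm behind the grasp point. The pads swing forward as they close: fully open they stand 13 mm farther back than shut.
Start: joints at [1.266, 0.521, -0.036, 1.599, 0.021, 1.021, -0.113], TCP at [0.145, -0.608, 0.231] pointing down, gripper open.
Joint ranges: [-2.91, 2.91], [-0.3, 2.13], [-1.5, 1.42], [0.17, 2.43], [-1.26, 4.41], [0.16, 1.93], [-2.52, 2.52]. Speed limits (rad/s): [1.89, 1.89, 2.39, 2.39, 3.01, 3.01, 3.01].

### API

Orientations are given as [roll, pitch, yaw] about the fixed x, y, z axes, in that order (R = Rz(yaw) Ry(pitch) Rx(roll)).
In Python, from workcell import bot gives the robot as it stands.
- The arm moves only by the shell command python3 -m crank 'ROWS' [FORCE]. ROWS is a JSON object of lists of equal length, an entry for each row: "travel": the shift along the world's x, y, z in cm, a list of three; "turn": the turn, a rotation vector about the world's x, y, z in degrees, a list of three; "gripper": the closure, from 0 (fully open) to 1 (shut). A call has exactly 5 rows; each row is the pose to reach, as a shift and turn from the pose commanded when the call began; what a row does not reach only later rows make up. A row lasts 1/10 s, in which the tool goes at most 50 mm and 8.59 degrees, less where a joint would pass 70% of its speed; a pose out of reach is approached as far as the arm can. A call with a gripper value outside its range is refused whole. The fingers move at their own pace and stop on an object; FORCE is the grip in N (left out, the last holds). Time passes only in rows, so rows that repeat a pose let the fingers close, or fill a call up. It gives the time, the measured TCP pose, the force, the opening and the grip force at its end, in the units of the state.
- bot.observe(): the state, without advancing time (a new reading comes with each control period).
- bot.grab_frame(name): name is "side" or "top" or "wrist"; returns a dict with "pixels" (400x640x3 uint8, red, green, blue), "fx", "fy", "cx", "cy" (pixels), "extrinsics" (4x4, takes a point from world to camera coordinates). Camera axes: x right, y down, z forward; pixel columns grow to the right and rows downward; lengths in m; the calibration is good to about 2 mm. The wrist camera is an equidistant fisheye: a pixel r from the principal point sees the ray r / f radians off the axis. A picture is of the moment at which its call begins. There is no depth.
- bot.job_done(): hands the job in; it is judged then, once.
The state is a dict: "clock": time; "qpos": joint angles; "qd": joint speeds; "joint_efforts": joint torques, N m; "position": TCP position; "tool_rot": TCP orientation; "force": force on the tool from outside, world axes, zero at the start; "moment": the same for the moment, N m; "grip_width": finger opening in m; "finger_force": force on a finger pad.
Only numpy, scipy, OpenCV 4.12 (cv2) and the standard library are available. Lean on these libraries where they do the work, as an engineer would, in place of code of your own. Each camera call takes 0.05 s, during which the arm holds its last target. There are 200 camera calls.

## Working session

There is one attempt and no reset: what is moved stays moved. The work goes in short steps, Python scripts to look and compute and a shell command to move; the robot and the scene stay as the last step left them, time stands still between calls to the robot, and variables do not carry over. Pictures are saved under pics/ and viewed, at most 10 in all, crops included, and the job is handed in when it is done.

```bash
ls; mkdir -p pics; python3 - <<'E'
from workcell import bot
import cv2,numpy as np,pickle
d={}
for n in ["top","side","wrist"]:
    f=bot.grab_frame(n); d[n]=f; cv2.imwrite(f"pics/{n}0.png",f["pixels"][:,:,::-1])
    E=np.array(f["extrinsics"]); print(n,f["fx"],f["cx"],f["cy"],(-E[:3,:3].T@E[:3,3]).round(3),E[2,:3].round(2))
pickle.dump(d,open("f0.pkl","wb"))
s=bot.observe(); print(s)
E
```

```text
pics
top 383.90425169526105 324.3508309306011 196.54602631808226 [ 0.317 -0.112  1.158] [ 0.16 -0.02 -0.99]
side 368.4413393290046 323.6634141182112 205.16326952664795 [0.539 0.84  0.459] [-0.04 -0.93 -0.36]
wrist 309.70691628693146 323.6558494794928 200.34305432219054 [ 0.222 -0.588  0.373] [-0.3  -0.07 -0.95]
{'clock': 0.15, 'qpos': array([ 1.26577798,  0.5218923 , -0.03629438,  1.59981624,  0.02116581,
        1.02110795, -0.11281221]), 'qd': array([-0.00262711, -0.00329836,  0.00116674, -0.00086813, -0.00075629,
       -0.0015299 ,  0.00084932]), 'joint_efforts': array([ 3.31544172e-03, -9.27389002e+01,  1.98127158e+00, -3.70050001e+01,
        1.80676463e-02,  6.38740312e-03, -5.20426386e-05]), 'position': array([ 0.14532709, -0.60763462,  0.23087062]), 'tool_rot': array([-3.14075336e+00,  4.23809878e-05,  2.34746202e-01]), 'force': array([-0.83714828,  0.33132303, -0.3613398 ]), 'moment': array([ 0.07075845,  0.03043551, -0.00597676]), 'finger_force': 0.0, 'grip_width': 0.08538588412465407}
```

View pics/top0.png

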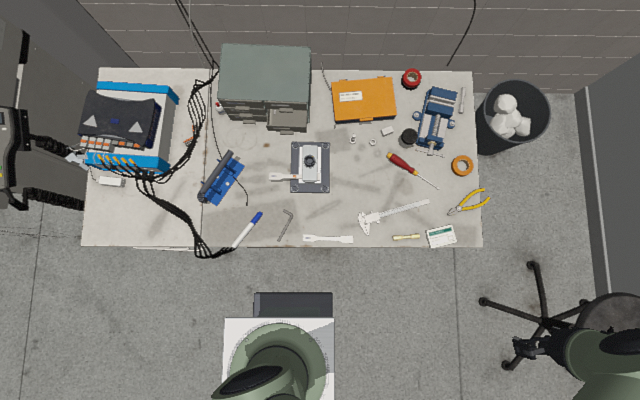

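View pics/side0.png

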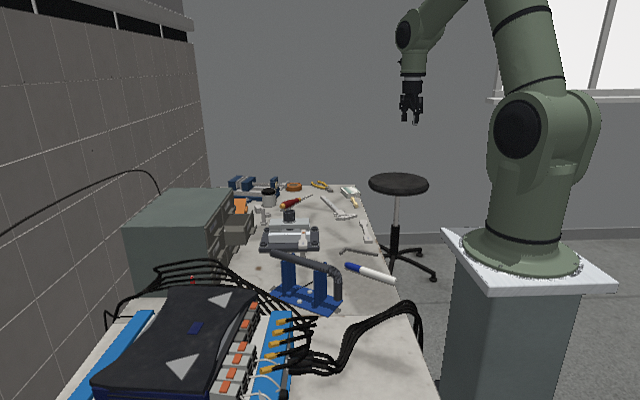

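The top view shows the rest with the key near pixel (220,178) and the clamp screw near (310,161), with the specimen to its left. The side view shows the rest near (305,280) and the clamp near (289,228). I'll enlarge both.

```bash
python3 - <<'E'
import cv2,pickle
d=pickle.load(open("f0.pkl","rb"))
t=d["top"]["pixels"][130:220,190:335,::-1]; s=d["side"]["pixels"][195:325,250:350,::-1]
cv2.imwrite("pics/tc.png",cv2.resize(t,None,fx=5.5,fy=5.5,interpolation=cv2.INTER_CUBIC)); cv2.imwrite("pics/sc.png",cv2.resize(s,None,fx=4.5,fy=4.5,interpolation=cv2.INTER_CUBIC))
E
```

```text
(no output)
```

View pics/tc.png

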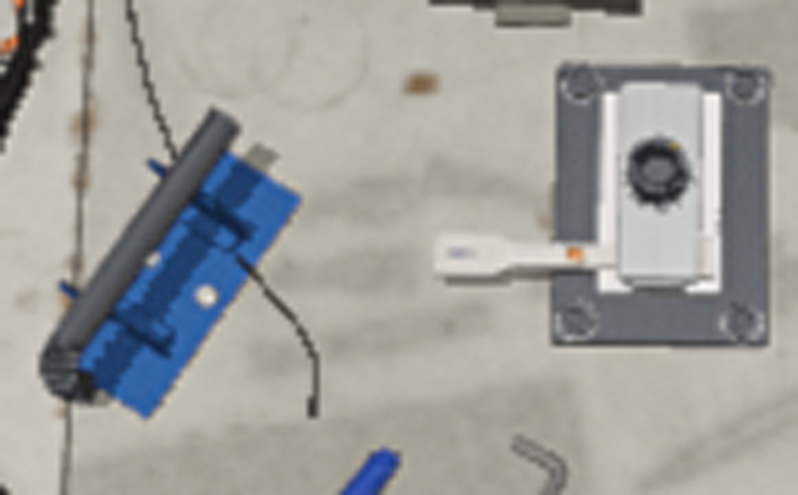

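View pics/sc.png

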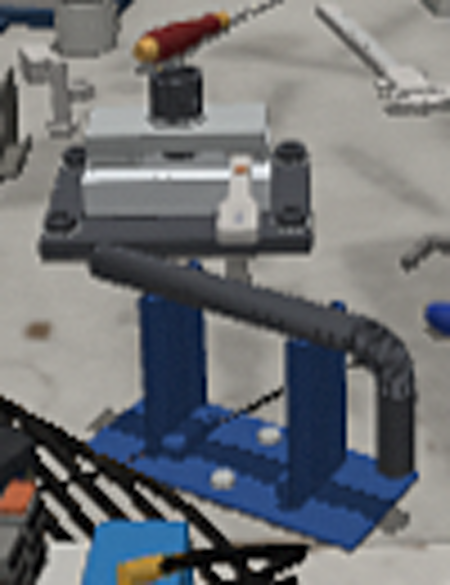

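The key's long arm runs from its bend at crop (62,368) to its tip at (225,117). The screw head is at (659,172), with its yellow mark at (675,147). In the side crop the tip is at (94,262), the short tip at (396,472) and the head's top at (175,74).

```bash
cat >h.py <<'E'
import numpy as np,pickle,cv2
from scipy.spatial.transform import Rotation as R
from scipy.optimize import least_squares
def ray(f,p):
    E=np.array(f["extrinsics"]); v=np.array([(p[0]-f["cx"])/f["fx"],(p[1]-f["cy"])/f["fy"],1.])
    return -E[:3,:3].T@E[:3,3], E[:3,:3].T@v
def hit(f,p,z):
    o,v=ray(f,p); return o+v*(z-o[2])/v[2]
def proj(f,P):
    E=np.array(f["extrinsics"]); c=np.atleast_2d(P)@E[:3,:3].T+E[:3,3]
    return c[:,:2]/c[:,2:]*[f["fx"],f["fy"]]+[f["cx"],f["cy"]]
E
python3 - <<'E'
from h import *
d=pickle.load(open("f0.pkl","rb")); T,S=d["top"],d["side"]
t=lambda u,v:(190+u/5.5,130+v/5.5)
s=lambda u,v:(250+u/4.5,195+v/4.5)
head=hit(T,t(659,172),.094); print("head top",head, "side",hit(S,s(175,74),.094))
m=hit(T,t(675,147),.094); print("mark",m-head,np.degrees(np.arctan2(m[1]-head[1],m[0]-head[0])))
c=[hit(T,t(*p),.014)[:2] for p in [(557,65),(770,68),(768,345),(553,345)]]
print("plate",np.mean(c,0),[np.linalg.norm(c[i]-c[i-1]).round(3) for i in range(4)],[np.degrees(np.arctan2(*(c[i]-c[i-1])[::-1])).round(1) for i in range(4)])
tip=hit(T,t(225,117),.088);b=hit(T,t(62,368),.088)
print("tip",tip,hit(S,s(94,262),.088),"bend",b,np.linalg.norm(tip-b),np.degrees(np.arctan2(*(tip-b)[1::-1])),"short",hit(S,s(396,472),.026))
# fit key
def pts(q):
    x,y,a=q; X=np.array([np.cos(a),np.sin(a),0]);O=np.array([x,y,.088]);Z=np.array([0,0,1.])
    return O+X*.160, O-Z*.062,O
def res(q):
    a,b_,o=pts(q)
    return np.r_[proj(T,a)[0]-t(225,117),proj(S,a)[0]-s(94,262),proj(S,b_)[0]-s(396,472)]
r=least_squares(res,[b[0],b[1],np.arctan2(*(tip-b)[1::-1])]);print(r.x,np.degrees(r.x[2]),r.fun.round(1))
# rest base from top crop corners (z=.004)
for p in [(222,152),(301,200),(150,417)]: print(hit(T,t(*p),.004))
E
```

```text
head top [ 0.59282611 -0.08789201  0.094     ] side [ 0.59607172 -0.07591323  0.094     ]
mark [ 0.01341211 -0.00817873  0.        ] -31.374905697461504
plate [ 0.59513259 -0.08800822] [np.float64(0.159), np.float64(0.12), np.float64(0.158), np.float64(0.118)] [np.float64(0.2), np.float64(-90.3), np.float64(179.6), np.float64(90.3)]
tip [0.62215263 0.13861128 0.088     ] [0.62427221 0.14493922 0.088     ] bend [0.48914709 0.21588877 0.088     ] 0.15382549641822402 -30.156999505274428 short [0.48870909 0.23035323 0.026     ]
[ 0.48940498  0.22906554 -0.57984659] -33.22276226390278 [-1.  -0.4  0.6 -0.8 -0.4 -0.4]
[0.62580231 0.15907285 0.004     ]
[0.59851216 0.11393712 0.004     ]
[0.47567652 0.19207682 0.004     ]
```

```bash

python3 -m crank '{"travel":[[2,3,2],[5,6.5,3],[8,10,3.5],[11,13,4],[13.5,16,4]],"turn":[[0,0,4],[0,0,9],[0,0,14],[0,0,19],[0,0,24]],"gripper":[0,0,0,0,0]}' 
python3 -m crank '{"travel":[[2.7,3.2,0.6],[5.4,6.4,1.2],[8,9.6,1.8],[10.7,12.8,2.4],[13.5,16,3]],"turn":[[0,0,5],[0,0,9],[0,0,14],[0,0,19],[0,0,24]],"gripper":[0,0,0,0,0]}' 
python3 -m crank '{"travel":[[2.7,3.2,0],[5.4,6.4,0],[8,9.6,0],[10.7,12.8,0],[13.5,16,0]],"turn":[[0,0,5],[0,0,9],[0,0,14],[0,0,19],[0,0,23]],"gripper":[0,0,0,0,0]}' 
python3 -m crank '{"travel":[[0,0,0],[0,0,0],[0,0,0],[0,0,0],[0,0,0]],"turn":[[0,0,0],[0,0,0],[0,0,0],[0,0,0],[0,0,0]],"gripper":[0,0,0,0,0]}' 
python3 - <<'E'
from workcell import bot
import pickle,cv2
f=bot.grab_frame("wrist"); pickle.dump((f,bot.observe()),open("w1.pkl","wb")); print(bot.observe()["qpos"].round(2))
E
python3 -m crank '{"travel":[[-1,4,0],[-2,9,0],[-3,13,0],[-4,18,0],[-5,22,0]],"turn":[[0,0,0],[0,0,0],[0,0,0],[0,0,0],[0,0,0]],"gripper":[0,0,0,0,0]}' 
python3 -m crank '{"travel":[[0,0,0],[0,0,0],[0,0,0],[0,0,0],[0,0,0]],"turn":[[0,0,0],[0,0,0],[0,0,0],[0,0,0],[0,0,0]],"gripper":[0,0,0,0,0]}' 
python3 - <<'E'
from workcell import bot
import pickle,cv2,numpy as np
from h import *
f=bot.grab_frame("wrist"); pickle.dump((f,bot.observe()),open("w2.pkl","wb"));print(bot.observe()["qpos"].round(2))
g=pickle.load(open("w1.pkl","rb"))[0]
def fp(f,P):
    E=np.array(f["extrinsics"]); c=E[:3,:3]@P+E[:3,3]; r=np.hypot(*c[:2]); th=np.arctan2(r,c[2]); return c[:2]/r*th*f["fx"]+[f["cx"],f["cy"]]
a=fp(g,np.array([.594,-.088,.094])).astype(int); b=fp(f,np.array([.56,.18,.07])).astype(int); print(a,b)
def crop(f,c,w,h,k):
    x=int(np.clip(c[0]-w//2,0,640-w)); y=int(np.clip(c[1]-h//2,0,400-h)); print(x,y)
    return cv2.resize(f["pixels"][y:y+h,x:x+w,::-1],None,fx=k,fy=k,interpolation=cv2.INTER_CUBIC)
A=crop(g,a,60,100,6);B=crop(f,b,180,240,2.5);print(A.shape,B.shape)
cv2.imwrite("pics/w12.png",np.hstack([A[:600,:350],B[:600,:450]]))
E
```

```text
clock: 0.65
position: [0.2819, -0.4464, 0.272]
tool_rot: [3.14, -0.0, 0.658]
force: [1.2, -0.7, -0.3]
grip_width: 0.0855
finger_force: 0.0
clock: 1.15
position: [0.416, -0.2864, 0.3016]
tool_rot: [-3.142, 0.0, 1.076]
force: [0.6, -0.8, 0.6]
grip_width: 0.0852
finger_force: 0.0
clock: 1.65
position: [0.5511, -0.1266, 0.3013]
tool_rot: [-3.141, 0.0, 1.477]
force: [1.1, -1.5, -0.6]
grip_width: 0.0855
finger_force: 0.0
clock: 2.15
position: [0.55, -0.1287, 0.3015]
tool_rot: [3.141, 0.0, 1.472]
force: [-0.5, 0.4, 0.0]
grip_width: 0.0855
finger_force: 0.0
[ 0.5   0.39 -0.52  1.66  0.21  1.15 -0.17]
clock: 2.7
position: [0.4996, 0.0941, 0.3016]
tool_rot: [3.141, -0.0, 1.474]
force: [0.7, 0.2, 0.4]
grip_width: 0.0853
finger_force: 0.0
clock: 3.2
position: [0.5006, 0.0912, 0.3012]
tool_rot: [-3.141, 0.0, 1.472]
force: [0.3, -0.4, 0.9]
grip_width: 0.0855
finger_force: 0.0
[ 0.19  0.31 -0.62  1.79  0.2   1.1  -0.59]
[359 134] [366  91]
329 84
276 0
(600, 360, 3) (600, 450, 3)
```

View pics/w12.png

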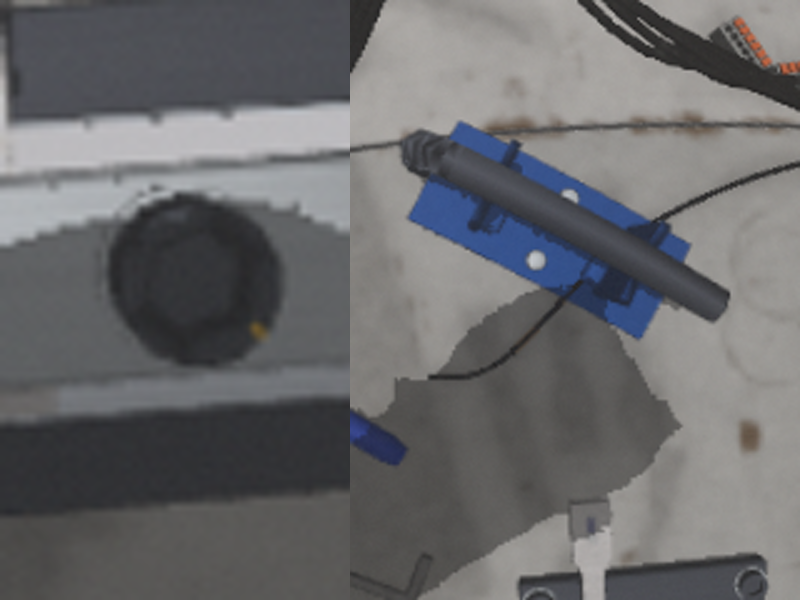

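Left: the head's centre is at crop (197,280) with the mark at (260,331). Right: the key's axis runs (446,160) to the tip (721,307), and the rest base's corners are (460,121), (690,243), (643,339) and (408,217).

```bash
cat >>h.py <<'E'
def fray(f,p):
    E=np.array(f["extrinsics"]); d=np.array([p[0]-f["cx"],p[1]-f["cy"]]); r=np.hypot(*d); th=r/f["fx"]
    v=np.r_[d/r*np.sin(th),np.cos(th)]; return -E[:3,:3].T@E[:3,3],E[:3,:3].T@v
def fhit(f,p,z):
    o,v=fray(f,p); return o+v*(z-o[2])/v[2]
def az(v): return np.degrees(np.arctan2(v[1],v[0]))
E
python3 - <<'E'
from h import *
g=pickle.load(open("w1.pkl","rb"))[0]; f=pickle.load(open("w2.pkl","rb"))[0]
A=lambda u,v:(329+(u+.5)/6-.5,84+(v+.5)/6-.5); B=lambda u,v:(276+(u-350+.5)/2.5-.5,(v+.5)/2.5-.5)
h=fhit(g,A(197,280),.094);m=fhit(g,A(260,331),.094);print("head",h,"mark",m-h,az(m-h))
e=[fhit(g,A(*q),.094) for q in [(110,280),(284,280),(197,193),(197,367)]];print(np.linalg.norm(e[0]-e[1]),np.linalg.norm(e[2]-e[3]))
c=np.array([fhit(f,B(*q),.004) for q in [(460,121),(690,243),(643,339),(408,217)]])
print("rest",c.mean(0),[np.linalg.norm(c[i]-c[i-1]).round(3) for i in range(4)],[az(c[i]-c[i-1]).round(1) for i in range(4)])
a=fhit(f,B(446,160),.088);t=fhit(f,B(721,307),.088);print("key",a,t,az(t-a),np.linalg.norm(t-a)); 
y=np.radians(az(t-a)); print("origin from tip",t[:2]-.16*np.array([np.cos(y),np.sin(y)]),"rest origin ->", c.mean(0)[:2]-.079*np.array([np.cos(y),np.sin(y)]))
E
```

```text
head [ 0.59688159 -0.08380669  0.094     ] mark [ 0.01130457 -0.01068442  0.        ] -43.38451078212503
0.033113424481248134 0.033215108798116164
rest [0.55579147 0.1836683  0.004     ] [np.float64(0.062), np.float64(0.147), np.float64(0.063), np.float64(0.151)] [np.float64(56.6), np.float64(-32.3), np.float64(-120.3), np.float64(147.4)]
key [0.50170237 0.2169407  0.088     ] [0.62383272 0.14000991 0.088     ] -32.207122406159016 0.14434046737011821
origin from tip [0.48845241 0.22528694] rest origin -> [0.48894745 0.22577384]
```

```bash
cat >>h.py <<'E'
def bendR(a,flip=False):
    """tool rot, leaning 45deg toward azimuth a (deg); flip: y_t to the right of the lean (long arm down)"""
    c,s=np.cos(np.radians(a)),np.sin(np.radians(a)); z=np.array([c,s,-1])/2**.5; y=np.array([-s,c,0])*(-1 if flip else 1)
    return np.c_[np.cross(y,z),y,z]
def keypose(s,flip=False):
    "bend point from state"
    M=R.from_euler("xyz",s["tool_rot"]).as_matrix(); return s["position"]-.019*M[:,2],M
def plan(P,M):
    from workcell import bot
    s=bot.observe(); M0=R.from_euler("xyz",s["tool_rot"])
    print("travel cm",((P-s["position"])*100).round(2),"turn",np.degrees((R.from_matrix(M)*M0.inv()).as_rotvec()).round(2),"q",s["qpos"].round(2),"F",s["force"].round(1),"M",s["moment"].round(2))
E
python3 - <<'E'
from h import *
M=bendR(-32.3); B=np.array([.4938,.2223,.082]); print(M.round(3))
T=B+.019*M[:,2]; plan(T-.11*M[:,2],M); plan(T,M)
E
```

```text
[[-0.598  0.534  0.598]
 [ 0.378  0.845 -0.378]
 [-0.707  0.    -0.707]]
travel cm [ -6.11  16.52 -15.49] turn [-42.47 -20.75  59.91] q [ 0.19  0.31 -0.62  1.79  0.2   1.1  -0.59] F [ 0.3 -0.6  0.3] M [0.03 0.04 0.02]
travel cm [  0.46  12.37 -23.27] turn [-42.47 -20.75  59.91] q [ 0.19  0.31 -0.62  1.79  0.2   1.1  -0.59] F [ 0.3 -0.6  0.3] M [0.03 0.04 0.02]
```

```bash

python3 -m crank '{"travel":[[-1,2,0],[-2,4,0],[-3,6,-1],[-3.5,8,-2],[-4,9,-3]],"turn":[[-4.2,-2.1,6],[-8.5,-4.2,12],[-12.7,-6.2,18],[-17,-8.3,24],[-21.2,-10.4,30]],"gripper":[0,0,0,0,0]}' 
python3 -m crank '{"travel":[[-0.5,1.5,-2],[-1,3,-4.5],[-1.5,4.5,-7],[-2,6,-9.5],[-2.1,7.5,-12.5]],"turn":[[-4.2,-2.1,6],[-8.5,-4.2,12],[-12.7,-6.2,18],[-17,-8.3,24],[-21.2,-10.4,30]],"gripper":[0,0,0,0,0]}' 
python3 -m crank '{"travel":[[0,0,0],[0,0,0],[0,0,0],[0,0,0],[0,0,0]],"turn":[[0,0,0],[0,0,0],[0,0,0],[0,0,0],[0,0,0]],"gripper":[0,0,0,0,0]}' 
python3 - <<'E'
from h import *
M=bendR(-32.3); B=np.array([.4938,.2223,.082]); 
T=B+.019*M[:,2]; plan(T,M)
E
```

```text
clock: 3.75
position: [0.4604, 0.1839, 0.2714]
tool_rot: [3.018, 0.392, 1.986]
force: [0.2, 0.4, 0.1]
grip_width: 0.0852
finger_force: 0.0
clock: 4.25
position: [0.4394, 0.2584, 0.1459]
tool_rot: [3.141, 0.787, 2.585]
force: [1.1, 0.8, -0.4]
grip_width: 0.0853
finger_force: 0.0
clock: 4.75
position: [0.4402, 0.2567, 0.1476]
tool_rot: [3.139, 0.785, 2.576]
force: [-0.2, -0.6, -0.3]
grip_width: 0.0853
finger_force: 0.0
travel cm [ 6.5  -4.15 -7.9 ] turn [-0.11  0.04 -0.03] q [-0.64  0.64 -0.64  2.15  1.26  1.25 -1.16] F [-0.2 -0.6 -0.3] M [0.41 0.64 0.04]
```

```bash

python3 -m crank '{"travel":[[1.3,-0.8,-1.6],[2.6,-1.7,-3.2],[4,-2.5,-4.8],[5.2,-3.3,-6.3],[6.5,-4.15,-7.9]],"turn":[[0,0,0],[0,0,0],[0,0,0],[0,0,0],[0,0,0]],"gripper":[0,0,0,0,0]}' 
python3 -m crank '{"travel":[[0,0,0],[0,0,0],[0,0,0],[0,0,0],[0,0,0]],"turn":[[0,0,0],[0,0,0],[0,0,0],[0,0,0],[0,0,0]],"gripper":[0.3,0.6,0.6,0.6,0.6]}' 60
python3 - <<'E'
from workcell import bot
import cv2
f=bot.grab_frame("side"); cv2.imwrite("pics/s2.png",cv2.resize(f["pixels"][180:330,230:400,::-1],None,fx=3.5,fy=3.5,interpolation=cv2.INTER_CUBIC))
E
```

```text
clock: 5.25
position: [0.5054, 0.2151, 0.0675]
tool_rot: [3.14, 0.785, 2.578]
force: [0.2, 0.8, -1.1]
grip_width: 0.0854
finger_force: 0.0
clock: 5.75
position: [0.5043, 0.2162, 0.0678]
tool_rot: [3.141, 0.785, 2.581]
force: [0.0, 0.7, -0.3]
grip_width: 0.0343
finger_force: 0.0
```

View pics/s2.png

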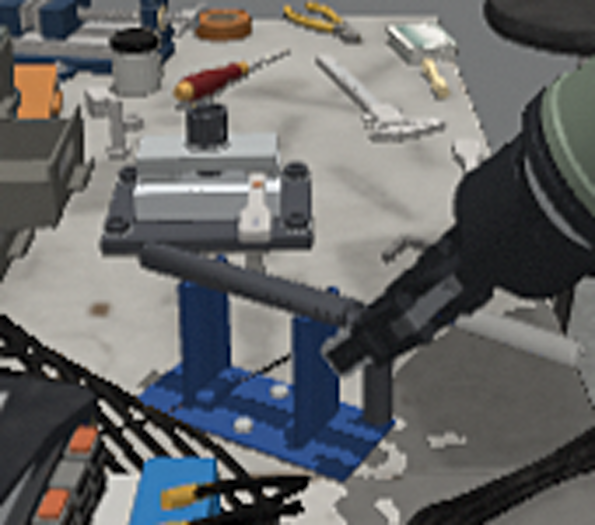

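The fingers straddle the bend at crop (350,330), as planned. I'll close and lift.

```bash

python3 -m crank '{"travel":[[0,0,0],[0,0,0],[0,0,0],[0,0,0],[0,0,0]],"turn":[[0,0,0],[0,0,0],[0,0,0],[0,0,0],[0,0,0]],"gripper":[1,1,1,1,1]}' 80
python3 -m crank '{"travel":[[0,0,0.5],[0,0,2],[0,0,4],[0,0,7],[0,0,10]],"turn":[[0,0,0],[0,0,0],[0,0,0],[0,0,0],[0,0,0]],"gripper":[1,1,1,1,1]}' 
python3 -m crank '{"travel":[[0,-2,4],[0,-4,8],[0,-6,11],[0,-7,13],[0,-8,14]],"turn":[[0,0,0],[0,0,0],[0,0,0],[0,0,0],[0,0,0]],"gripper":[1,1,1,1,1]}' 
python3 - <<'E'
from h import *
from workcell import bot
s=bot.observe();print(s["qpos"].round(2),s["grip_width"],s["moment"].round(2))
b,M=keypose(s);print(b,M[:,2])
h=np.array([.596,-.085])
# flipped pose, short arm toward u; long arm down; tip 30mm above head
for u in (17,-43):
    Mf=bendR(u,True); c=np.array([np.cos(np.radians(u)),np.sin(np.radians(u)),0])
    B=np.r_[h,0.094+.03+.160]+.006*c-[0,0,.006]; plan(B+.019*Mf[:,2],Mf)
E
```

```text
clock: 6.3
position: [0.5043, 0.2158, 0.0674]
tool_rot: [-3.141, 0.785, 2.581]
force: [-3.6, 1.4, 6.0]
grip_width: 0.0155
finger_force: 78.0
clock: 6.8
position: [0.5039, 0.2154, 0.1679]
tool_rot: [-3.139, 0.783, 2.582]
force: [0.3, 0.3, -3.8]
grip_width: 0.0151
finger_force: 78.3
clock: 7.3
position: [0.5043, 0.1349, 0.3093]
tool_rot: [3.139, 0.786, 2.579]
force: [0.1, 0.8, -4.0]
grip_width: 0.0151
finger_force: 78.4
[-0.31  0.24 -0.62  2.15  1.12  1.08 -0.61] 0.01511965158483928 [ 0.77  1.31 -0.03]
[0.49294662 0.14204125 0.32274597] [ 0.59917965 -0.37572124 -0.70697758]
travel cm [ 11.03 -21.42  -4.47] turn [106.91 -14.16 -98.01] q [-0.31  0.24 -0.62  2.15  1.12  1.08 -0.61] F [ 0.1  0.8 -4. ] M [ 0.77  1.31 -0.03]
travel cm [ 10.59 -23.32  -4.47] turn [-96.88  74.46 121.63] q [-0.31  0.24 -0.62  2.15  1.12  1.08 -0.61] F [ 0.1  0.8 -4. ] M [ 0.77  1.31 -0.03]
```

```bash

python3 -m crank '{"travel":[[0,-1,0],[0,-2,0],[0,-3,0],[0,-4.5,0],[0,-6,0]],"turn":[[5.3,-0.7,-4.9],[10.7,-1.4,-9.8],[16,-2.1,-14.7],[21.4,-2.8,-19.6],[26.7,-3.5,-24.5]],"gripper":[1,1,1,1,1]}' 
python3 -m crank '{"travel":[[0,-1,0],[0,-2,0],[0,-3,0],[0,-4.5,0],[0,-6,0]],"turn":[[5.3,-0.7,-4.9],[10.7,-1.4,-9.8],[16,-2.1,-14.7],[21.4,-2.8,-19.6],[26.7,-3.5,-24.5]],"gripper":[1,1,1,1,1]}' 
python3 -m crank '{"travel":[[1,-1,0],[2,-2,0],[3,-3,0],[4,-4,0],[5,-5,0]],"turn":[[5.3,-0.7,-4.9],[10.7,-1.4,-9.8],[16,-2.1,-14.7],[21.4,-2.8,-19.6],[26.7,-3.5,-24.5]],"gripper":[1,1,1,1,1]}' 
python3 -m crank '{"travel":[[1,-1,0],[2,-2,0],[3,-3,0],[4,-4,0],[6,-4.4,0]],"turn":[[5.3,-0.7,-4.9],[10.7,-1.4,-9.8],[16,-2.1,-14.7],[21.4,-2.8,-19.6],[26.7,-3.5,-24.5]],"gripper":[1,1,1,1,1]}' 
python3 - <<'E'
from h import *
from workcell import bot
h=np.array([.596,-.085])
u=17
Mf=bendR(u,True); c=np.array([np.cos(np.radians(u)),np.sin(np.radians(u)),0])
B=np.r_[h,0.094+.03+.160]+.006*c-[0,0,.006]; plan(B+.019*Mf[:,2],Mf); plan(B+.019*Mf[:,2],Mf)
d={n:bot.grab_frame(n) for n in("top","side","wrist")}; pickle.dump((d,bot.observe()),open("k1.pkl","wb"))
def cr(f,x,y,w,hh,k): return cv2.resize(f["pixels"][y:y+hh,x:x+w,::-1],None,fx=k,fy=k,interpolation=cv2.INTER_CUBIC)
cv2.imwrite("pics/k1.png",np.hstack([cr(d["side"],250,110,100,150,4),cr(d["wrist"],260,100,160,240,2.5)]))
E
```

```text
clock: 7.8
position: [0.5041, 0.0751, 0.3073]
tool_rot: [2.73, 0.451, 1.897]
force: [-0.2, -0.4, -5.2]
grip_width: 0.0153
finger_force: 78.3
clock: 8.3
position: [0.5041, 0.0149, 0.3074]
tool_rot: [2.623, -0.003, 1.437]
force: [-0.3, 0.0, -4.6]
grip_width: 0.0151
finger_force: 78.3
clock: 8.8
position: [0.5544, -0.035, 0.3073]
tool_rot: [2.733, -0.457, 0.976]
force: [-0.4, 1.0, -4.8]
grip_width: 0.0151
finger_force: 78.4
clock: 9.3
position: [0.6138, -0.0802, 0.307]
tool_rot: [-3.138, -0.785, 0.293]
force: [0.2, 1.3, -3.7]
grip_width: 0.0155
finger_force: 78.4
travel cm [ 0.08  0.09 -4.25] turn [-0.15 -0.04  0.08] q [ 0.8   0.28 -0.68  2.11 -1.02  0.2  -0.13] F [ 0.2  1.3 -3.7] M [-0.31  1.19  0.04]
travel cm [ 0.08  0.09 -4.25] turn [-0.15 -0.04  0.08] q [ 0.8   0.28 -0.68  2.11 -1.02  0.2  -0.13] F [ 0.2  1.3 -3.7] M [-0.31  1.19  0.04]
```

View pics/k1.png

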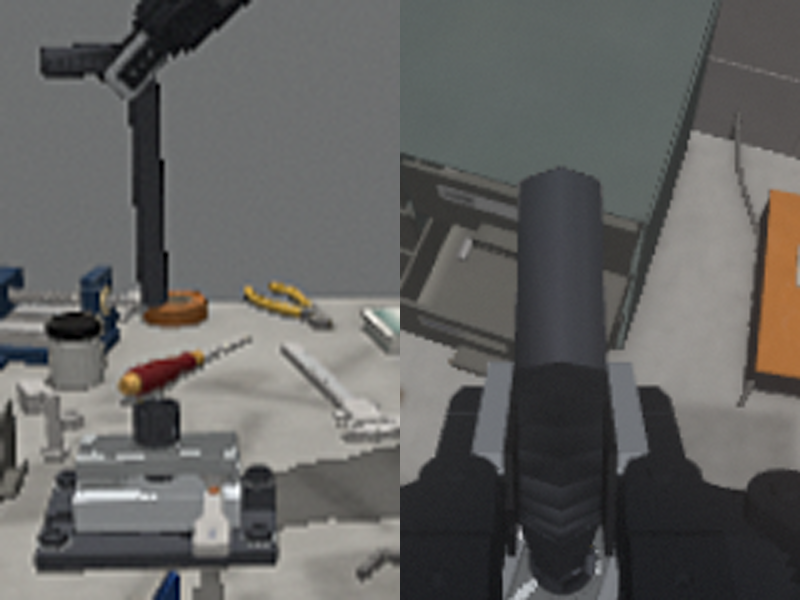

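Side crop: the key hangs nearly vertical with its tip at (152,305). The head's top face is centred near (157,405).

```bash
python3 - <<'E'
from h import *
d,s=pickle.load(open("k1.pkl","rb")); S=d["side"]
b,M=keypose(s); u=np.radians(17);c=np.array([np.cos(u),np.sin(u),0])
O=b-.006*c+[0,0,.006]; tip=O-[0,0,.16]; print("O",O,"tip",tip)
print("proj tip",proj(S,tip),"obs",288-.4,186-.4, "proj O-30mm",proj(S,O-[0,0,.02]),proj(S,tip+[0,0,.13]))
for h in [(.593,-.088,.094),(.597,-.084,.094)]: print(proj(S,np.array(h)))
print("obs head",250+157/4-.4,110+405/4-.4)
# key edges & head edges by columns
im=cv2.cvtColor(S["pixels"],cv2.COLOR_RGB2GRAY)
for y in (150,165,178): print(y,im[y,280:298])
for y in (212,215): print(y,im[y,278:302])
print(im[176:194,287],im[205:225,289])
E
```

```text
O [ 0.59550238 -0.08488174  0.32595443] tip [ 0.59550238 -0.08488174  0.16595443]
proj tip [[288.07775867 184.69156262]] obs 287.6 185.6 proj O-30mm [[285.60523103 130.96883382]] [[285.79072383 134.99919511]]
[[290.23233454 209.75466834]]
[[288.67903246 210.33695186]]
obs head 288.85 210.85
150 [110 112 120  49  34  41  42  39  39  35   0 111 114 110 111 109 111 111]
165 [109 107 113 120  51  35  43  40  42  40  24 112 114 110 110 110 110 110]
178 [111 111 111 122  38  29  41  46  40  41  44  14 113 114 110 107 111 110]
212 [158 158 161 166 178  72  34  43  37  44  45  48  46  41  49  40  40 157
 162 162 163 166 167 166]
215 [148 146 148 155 171  72  33  40  46  39  46  43  45  43  45  36  16 157
 161 156 160 164 164 167]
[ 42  43  46  41  45  44  42  41  42  40  49  63  60  53  52 108 165 164] [ 27  35  70 105 108  50  42  48  48  42  43  42  43  40  39  42  51  80
 106 114]
```

```bash

python3 -m crank '{"travel":[[0,0,-1],[0,0,-2.5],[0,0,-4],[0,0,-5.5],[0,0,-6]],"turn":[[0,0,0],[0,0,0],[0,0,0],[0,0,0],[0,0,0]],"gripper":[1,1,1,1,1]}' 
python3 -m crank '{"travel":[[0,0,-0.4],[0,0,-0.8],[0,0,-1.2],[0,0,-1.5],[0,0,-1.5]],"turn":[[0,0,0],[0,0,0],[0,0,0],[0,0,0],[0,0,0]],"gripper":[1,1,1,1,1]}' 
python3 - <<'E'
from h import *
plan(np.array([.6138,-.0802,.307]),bendR(17,True))
E
```

```text
clock: 9.95
position: [0.6174, -0.0856, 0.2605]
tool_rot: [-3.12, -0.763, 0.293]
force: [-0.2, -0.3, -3.8]
grip_width: 0.0154
finger_force: 78.8
clock: 10.45
position: [0.6183, -0.0884, 0.2514]
tool_rot: [-3.119, -0.755, 0.301]
force: [-0.9, -0.3, -3.9]
grip_width: 0.0154
finger_force: 78.8
travel cm [-0.45  0.82  5.56] turn [-0.38 -1.94 -1.14] q [ 0.76  0.39 -0.63  2.12 -1.26  0.16  0.18] F [-0.9 -0.3 -3.9] M [-0.42  1.19  0.06]
```

```bash

python3 -m crank '{"travel":[[0,0,2],[0,0,4],[0,0,6],[0,0,7],[0,0,7.5]],"turn":[[0,0,-3],[0,0,-9],[0,0,-15],[0,0,-23],[0,0,-30]],"gripper":[1,1,1,1,1]}' 
python3 -m crank '{"travel":[[0,0,0],[0,0,0],[0,0,0],[0,0,0],[0,0,0]],"turn":[[0,0,-6],[0,0,-12],[0,0,-18],[0,0,-24],[0,0,-30]],"gripper":[1,1,1,1,1]}' 
python3 -m crank '{"travel":[[0,0,0],[0,0,0],[0,0,0],[0,0,0],[0,0,0]],"turn":[[0,0,0],[0,0,0],[0,0,0],[0,0,0],[0,0,0]],"gripper":[1,1,1,1,1]}' 
cat >>h.py <<'E'
def tcp_long(u,zo,h=(.5957,-.0852)):
    "tool pose, long arm down, key origin at height zo over the screw, short arm to azimuth u"
    M=bendR(u,True); c=np.array([np.cos(np.radians(u)),np.sin(np.radians(u)),0]); return np.r_[h,zo]+.006*c-[0,0,.006]+.019*M[:,2],M
E
python3 - <<'E'
from h import *
plan(*tcp_long(-43,.326))
E
```

```text
clock: 10.95
position: [0.6178, -0.0883, 0.2948]
tool_rot: [-3.141, -0.725, 0.099]
force: [0.0, 0.0, -3.6]
grip_width: 0.0156
finger_force: 78.9
clock: 11.45
position: [0.6175, -0.0901, 0.2827]
tool_rot: [-3.135, -0.69, -0.102]
force: [-1.0, -0.5, -4.4]
grip_width: 0.015
finger_force: 78.8
clock: 11.95
position: [0.6175, -0.0916, 0.2826]
tool_rot: [-3.136, -0.69, -0.102]
force: [-0.1, 0.5, -3.6]
grip_width: 0.0152
finger_force: 78.8
travel cm [-0.76 -0.68  2.4 ] turn [ -2.53  -4.97 -37.36] q [-0.52  0.27  0.66  2.17 -1.2   0.16 -0.46] F [-0.1  0.5 -3.6] M [ 0.1   1.2  -0.08]
```

```bash

python3 -m crank '{"travel":[[-1,0,1],[-2,0,2],[-3,0,3],[-4,0,4],[-5,0,5]],"turn":[[0.8,8,0],[1.6,16,0],[2.4,24,0],[3.2,32,0],[4,40,0]],"gripper":[1,1,1,1,1]}' 
python3 -m crank '{"travel":[[0,0,0],[0,0,0],[0,0,0],[0,0,0],[0,0,0]],"turn":[[0,0,-7],[0,0,-14],[0,0,-21],[0,0,-28],[0,0,-35]],"gripper":[1,1,1,1,1]}' 
python3 - <<'E'
from h import *
plan(*tcp_long(-43,.326))
E
```

```text
clock: 12.45
position: [0.5673, -0.0906, 0.3333]
tool_rot: [-3.132, -0.127, -0.098]
force: [0.3, 0.1, -4.1]
grip_width: 0.015
finger_force: 78.7
clock: 12.95
position: [0.5683, -0.0908, 0.3318]
tool_rot: [-3.131, -0.132, -0.713]
force: [-0.2, -0.2, -4.1]
grip_width: 0.0155
finger_force: 78.7
travel cm [ 4.17 -0.77 -2.52] turn [-25.44 -27.49  -2.33] q [-0.81  0.62  1.32  1.74 -0.63  1.16 -1.63] F [-0.2 -0.2 -4.1] M [ 0.11  0.1  -0.03]
```

```bash

python3 -m crank '{"travel":[[-1,2,0],[-2,4,0.5],[-3,6,1],[-4,8,1.5],[-5,10,2]],"turn":[[0,0,8],[0,0,16],[0,0,24],[0,0,32],[0,0,40]],"gripper":[1,1,1,1,1]}' 
python3 -m crank '{"travel":[[-1,2,0],[-2,4,0],[-3,6,0],[-4,8,0],[-5,10,0]],"turn":[[0,0,8],[0,0,16],[0,0,24],[0,0,32],[0,0,40]],"gripper":[1,1,1,1,1]}' 
python3 - <<'E'
from h import *
M=bendR(-32.3); T=np.array([.5043,.2158,.0676])
plan(T-.12*M[:,2]+[0,0,.06],M)
plan(T+[0,0,.07],M)
E
```

```text
clock: 13.45
position: [0.5179, 0.0099, 0.3521]
tool_rot: [-3.131, -0.132, -0.005]
force: [0.0, -0.2, -3.5]
grip_width: 0.0155
finger_force: 78.8
clock: 13.95
position: [0.4679, 0.11, 0.3522]
tool_rot: [-3.131, -0.133, 0.694]
force: [0.1, -0.0, -3.7]
grip_width: 0.0153
finger_force: 78.8
travel cm [ -3.54  15.12 -13.97] turn [-60.58  -4.63  99.48] q [-1.3   0.19  1.16  1.92 -0.29  1.05 -0.9 ] F [ 0.1 -0.  -3.7] M [-0.06  0.06  0.02]
travel cm [  3.64  10.58 -21.46] turn [-60.58  -4.63  99.48] q [-1.3   0.19  1.16  1.92 -0.29  1.05 -0.9 ] F [ 0.1 -0.  -3.7] M [-0.06  0.06  0.02]
```

```bash

python3 -m crank '{"travel":[[0,0,0],[0,1,0],[0,1,0],[1,2,0],[1,3,0]],"turn":[[-4,-0.3,6.6],[-8,-0.6,13.3],[-12.1,-0.9,19.9],[-16.2,-1.2,26.6],[-20.2,-1.5,33.2]],"gripper":[1,1,1,1,1]}' 
python3 -m crank '{"travel":[[0,0,0],[0,1,0],[0,1,-1],[1,2,-2],[1,3,-3]],"turn":[[-4,-0.3,6.6],[-8,-0.6,13.3],[-12.1,-0.9,19.9],[-16.2,-1.2,26.6],[-20.2,-1.5,33.2]],"gripper":[1,1,1,1,1]}' 
python3 -m crank '{"travel":[[0,1,0],[0,2,-1],[0,3,-3],[1,4,-4],[1.6,4.6,-5]],"turn":[[-4,-0.3,6.6],[-8,-0.6,13.3],[-12.1,-0.9,19.9],[-16.2,-1.2,26.6],[-20.2,-1.5,33.2]],"gripper":[1,1,1,1,1]}' 
python3 - <<'E'
from h import *
M=bendR(-32.3); T=np.array([.5043,.2158,.0676])
plan(T+[0,0,.07],M)
E
```

```text
clock: 14.45
position: [0.4792, 0.1397, 0.3522]
tool_rot: [2.936, 0.145, 1.276]
force: [-0.4, -0.3, -3.8]
grip_width: 0.0156
finger_force: 78.9
clock: 14.95
position: [0.4891, 0.17, 0.3217]
tool_rot: [2.907, 0.492, 1.853]
force: [-0.4, -0.2, -3.4]
grip_width: 0.0154
finger_force: 79.0
clock: 15.45
position: [0.5047, 0.2167, 0.2711]
tool_rot: [-3.141, 0.786, 2.582]
force: [1.4, -0.6, -3.0]
grip_width: 0.0154
finger_force: 79.1
travel cm [ -0.04  -0.09 -13.35] turn [ 0.04  0.04 -0.21] q [-1.64  0.51  0.92  2.11  0.65  0.64 -0.33] F [ 1.4 -0.6 -3. ] M [0.79 1.18 0.02]
```

```bash

python3 -m crank '{"travel":[[0,0,-3],[0,0,-6.5],[0,0,-10],[0,0,-13],[0,-0.1,-16]],"turn":[[0,0,0],[0,0,0],[0,0,0],[0,0,0],[0,0,0]],"gripper":[1,1,1,1,1]}' 
python3 -m crank '{"travel":[[0,0,-1.5],[0,0,-2.8],[0,0,-3.8],[0,0,-4.3],[0,0,-4.3]],"turn":[[0,0,0],[0,0,0],[0,0,0],[0,0,0],[0,0,0]],"gripper":[1,1,1,1,1]}' 
python3 - <<'E'
from h import *
M=bendR(-32.3); T=np.array([.5043,.2158,.0676])
plan(T,M)
E
```

```text
clock: 15.95
position: [0.5044, 0.2147, 0.11]
tool_rot: [3.138, 0.784, 2.573]
force: [0.0, 0.2, -3.5]
grip_width: 0.0155
finger_force: 79.1
clock: 16.45
position: [0.5047, 0.2149, 0.0681]
tool_rot: [3.139, 0.785, 2.574]
force: [0.7, 1.1, -3.4]
grip_width: 0.0151
finger_force: 79.2
travel cm [-0.04  0.09 -0.05] turn [-0.09  0.05  0.1 ] q [-1.54  1.01  0.83  2.2   0.72  0.17 -0.72] F [ 0.7  1.1 -3.4] M [0.65 0.79 0.14]
```

```bash

python3 -m crank '{"travel":[[0,0,-0.1],[0,0,-0.1],[0,0,-0.1],[0,0,-0.1],[0,0,-0.1]],"turn":[[0,0,0],[0,0,0],[0,0,0],[0,0,0],[0,0,0]],"gripper":[1,1,0.7,0.3,0]}' 
python3 -m crank '{"travel":[[0,0,0],[-1.8,1.1,2.1],[-4.2,2.6,4.9],[-6.6,4.1,7.8],[-9,5.5,12]],"turn":[[0,0,0],[0,0,0],[0,0,0],[0,0,0],[0,0,0]],"gripper":[0,0,0,0,0]}' 
python3 - <<'E'
from workcell import bot
from h import *
s=bot.observe();print(s["qpos"].round(2))
f=bot.grab_frame("side"); d=pickle.load(open("f0.pkl","rb"))["side"]
a=f["pixels"][240:310,260:350].astype(int);b=d["pixels"][240:310,260:350].astype(int)
print((abs(a-b).max(2)>40).sum()); cv2.imwrite("pics/cmp.png",cv2.resize(np.hstack([a,b]).astype(np.uint8)[:,:,::-1],None,fx=4,fy=4,interpolation=cv2.INTER_CUBIC))
E
```

```text
clock: 16.95
position: [0.5041, 0.2146, 0.0679]
tool_rot: [3.139, 0.786, 2.574]
force: [-0.3, 0.5, -0.2]
grip_width: 0.0539
finger_force: 0.0
clock: 17.45
position: [0.413, 0.2697, 0.1881]
tool_rot: [-3.141, 0.786, 2.577]
force: [-0.2, 0.7, 0.6]
grip_width: 0.0853
finger_force: 0.0
[-1.76  0.64  0.78  2.19  0.63  0.63 -0.62]
21
```

```bash

for i in 1; do :; done
python3 -m crank '{"travel":[[0,-1,1],[0,-2,2],[0,-3,3],[0,-4,4],[0,-5,5]],"turn":[[-4.3,2.7,5.1],[-8.6,5.4,10.2],[-12.9,8.2,15.3],[-17.2,10.9,20.4],[-21.5,13.6,25.5]],"gripper":[0,0,0,0,0]}' 
python3 -m crank '{"travel":[[0,0,0],[0,0,0],[0,0,0],[0,0,0],[0,0,0]],"turn":[[-4.3,2.7,5.1],[-8.6,5.4,10.2],[-12.9,8.2,15.3],[-17.2,10.9,20.4],[-21.5,13.6,25.5]],"gripper":[0,0,0,0,0]}' 
python3 -m crank '{"travel":[[0,0,0],[0,0,0],[0,0,0],[0,0,0],[0,0,0]],"turn":[[-4.3,2.7,5.1],[-8.6,5.4,10.2],[-12.9,8.2,15.3],[-17.2,10.9,20.4],[-21.5,13.6,25.5]],"gripper":[0,0,0,0,0]}' 
python3 -m crank '{"travel":[[0,0,0],[0,0,0],[0,0,0],[0,0,0],[0,0,0]],"turn":[[-4.3,2.7,5.1],[-8.6,5.4,10.2],[-12.9,8.2,15.3],[-17.2,10.9,20.4],[-21.5,13.6,25.5]],"gripper":[0,0,0,0,0]}' 
python3 - <<'E'
from h import *
M=bendR(-32.3,True); T=np.array([.5043,.2155,.0676])
plan(T-.10*M[:,2]+[0,0,.03],M)
E
```

```text
clock: 18.0
position: [0.4144, 0.219, 0.2381]
tool_rot: [-2.609, 0.608, -2.903]
force: [-0.0, -1.3, 0.2]
grip_width: 0.0853
finger_force: 0.0
clock: 18.5
position: [0.4144, 0.2194, 0.2377]
tool_rot: [-2.382, 0.219, -2.357]
force: [1.7, -0.3, 0.1]
grip_width: 0.0854
finger_force: 0.0
clock: 19.0
position: [0.4144, 0.2194, 0.2377]
tool_rot: [-2.384, -0.221, -1.905]
force: [-0.1, 0.6, 0.5]
grip_width: 0.0852
finger_force: 0.0
clock: 19.5
position: [0.4144, 0.2193, 0.2377]
tool_rot: [-2.615, -0.609, -1.357]
force: [-0.2, 0.2, 0.3]
grip_width: 0.0855
finger_force: 0.0
travel cm [ 3.01  3.39 -6.94] turn [-21.46  13.36  25.32] q [-1.45  0.35  0.37  2.25  0.9   0.88  1.73] F [-0.2  0.2  0.3] M [0.39 0.68 0.07]
```

```bash

python3 -m crank '{"travel":[[0.6,0.7,-1],[1.2,1.4,-2],[1.8,2.1,-4],[2.4,2.8,-6],[3,3.4,-7]],"turn":[[-4.3,2.7,5.1],[-8.6,5.4,10.2],[-12.9,8.1,15.2],[-17.2,10.8,20.3],[-21.5,13.4,25.3]],"gripper":[0,0,0,0,0]}' 
python3 -m crank '{"travel":[[0,0,-1],[0,0,-2],[0,0,-3],[0,0,-3],[0,0,-3]],"turn":[[0,0,0],[0,0,0],[0,0,0],[0,0,0],[0,0,0]],"gripper":[0,0,0,0,0]}' 
python3 - <<'E'
from h import *
M=bendR(-32.3,True); T=np.array([.5043,.2155,.0676])
plan(T,M)
E
```

```text
clock: 20.0
position: [0.4444, 0.2535, 0.1663]
tool_rot: [3.138, -0.785, -0.561]
force: [0.6, 0.2, -0.1]
grip_width: 0.0851
finger_force: 0.0
clock: 20.5
position: [0.4443, 0.2534, 0.1378]
tool_rot: [-3.137, -0.786, -0.571]
force: [-0.1, 0.3, 1.4]
grip_width: 0.0851
finger_force: 0.0
travel cm [ 6.   -3.79 -7.02] turn [-0.15  0.11  0.25] q [-1.34  0.62  0.29  2.19  1.03  0.74  2.13] F [-0.1  0.3  1.4] M [ 0.37  0.59 -0.02]
```

```bash

python3 -m crank '{"travel":[[1.3,-0.8,-1.5],[2.6,-1.6,-3],[4,-2.5,-4.6],[5.2,-3.3,-6],[6,-3.8,-7]],"turn":[[0,0,0],[0,0,0],[0,0,0],[0,0,0],[-0.1,0.1,0.2]],"gripper":[0,0,0,0.2,0.4]}' 
python3 -m crank '{"travel":[[0,0,0],[0,0,0],[0,0,0],[0,0,0],[0,0,0]],"turn":[[0,0,0],[0,0,0],[0,0,0],[0,0,0],[0,0,0]],"gripper":[0.7,1,1,1,1]}' 80
python3 -m crank '{"travel":[[0,0,0],[0,0,0],[0,0,1],[0,0,3],[0,0,6]],"turn":[[0,0,0],[0,0,0],[0,0,0],[0,0,0],[0,0,0]],"gripper":[1,1,1,1,1]}' 
python3 -m crank '{"travel":[[0,-1,5],[0,-2,10],[0,-4,14],[0,-6,17],[0,-8,18]],"turn":[[0,0,0],[0,0,0],[0,0,0],[0,0,0],[0,0,0]],"gripper":[1,1,1,1,1]}' 
python3 - <<'E'
from h import *
plan(*tcp_long(-43,.32));
M=bendR(-80,False); plan(tcp_long(-43,.32)[0],M)
M=bendR(-60,True); plan(tcp_long(-43,.32)[0],M)
E
```

```text
clock: 21.0
position: [0.5051, 0.2149, 0.0675]
tool_rot: [-3.14, -0.785, -0.566]
force: [0.5, -0.7, 0.0]
grip_width: 0.0592
finger_force: 0.0
clock: 21.5
position: [0.5042, 0.2161, 0.0682]
tool_rot: [-3.14, -0.785, -0.565]
force: [-5.7, 1.3, 6.7]
grip_width: 0.0155
finger_force: 78.6
clock: 22.0
position: [0.5036, 0.2158, 0.1274]
tool_rot: [3.139, -0.784, -0.561]
force: [0.1, 0.4, -3.2]
grip_width: 0.0154
finger_force: 78.3
clock: 22.5
position: [0.5035, 0.164, 0.2707]
tool_rot: [3.121, -0.768, -0.549]
force: [0.3, -0.4, -4.7]
grip_width: 0.0151
finger_force: 78.4
travel cm [ 10.64 -26.24   2.99] turn [  0.08  -1.31 -10.69] q [-0.9   0.29  0.01  2.15  1.04  0.93  2.52] F [ 0.3 -0.4 -4.7] M [0.8  1.23 0.03]
travel cm [ 10.64 -26.24   2.99] turn [-58.9   89.3   99.22] q [-0.9   0.29  0.01  2.15  1.04  0.93  2.52] F [ 0.3 -0.4 -4.7] M [0.8  1.23 0.03]
travel cm [ 10.64 -26.24   2.99] turn [ -0.12  -1.32 -27.69] q [-0.9   0.29  0.01  2.15  1.04  0.93  2.52] F [ 0.3 -0.4 -4.7] M [0.8  1.23 0.03]
```

```bash

python3 -m crank '{"travel":[[0,-1,0],[0,-2,0],[0,-3,0],[0,-4,0],[0,-5,0]],"turn":[[4.3,-2.7,-5.1],[8.6,-5.4,-10.2],[12.9,-8.2,-15.3],[17.2,-10.9,-20.4],[21.5,-13.6,-25.5]],"gripper":[1,1,1,1,1]}' 
python3 -m crank '{"travel":[[0,-1,0],[0,-2,0],[0,-3,0],[0,-4,0],[0,-5,0]],"turn":[[4.3,-2.7,-5.1],[8.6,-5.4,-10.2],[12.9,-8.2,-15.3],[17.2,-10.9,-20.4],[21.5,-13.6,-25.5]],"gripper":[1,1,1,1,1]}' 
python3 -m crank '{"travel":[[0,-1,0],[0,-2,0],[0,-3,0],[0,-4,0],[0,-5,0]],"turn":[[4.3,-2.7,-5.1],[8.6,-5.4,-10.2],[12.9,-8.2,-15.3],[17.2,-10.9,-20.4],[21.5,-13.6,-25.5]],"gripper":[1,1,1,1,1]}' 
python3 - <<'E'
from h import *
plan(tcp_long(-43,.32)[0],bendR(-43))
E
```

```text
clock: 23.0
position: [0.5034, 0.1131, 0.2688]
tool_rot: [-2.635, -0.597, -1.345]
force: [0.0, 0.3, -4.0]
grip_width: 0.0153
finger_force: 78.4
clock: 23.5
position: [0.5034, 0.0631, 0.2688]
tool_rot: [-2.4, -0.212, -1.892]
force: [0.3, -0.7, -3.5]
grip_width: 0.0152
finger_force: 78.5
clock: 24.0
position: [0.5034, 0.0131, 0.2688]
tool_rot: [-2.393, 0.228, -2.345]
force: [-0.2, 0.6, -4.9]
grip_width: 0.0154
finger_force: 78.5
travel cm [ 10.65 -11.16   3.18] turn [ 40.54 -30.98 -62.09] q [-0.8   0.15  0.25  2.37  1.3   0.66  0.62] F [-0.2  0.6 -4.9] M [0.84 1.08 0.03]
```

```bash

python3 -m crank '{"travel":[[0,0,0.5],[1,-1,1],[2,-2,2],[3,-3,3],[4,-4,3.2]],"turn":[[4,-3.1,-6.2],[8.1,-6.2,-12.4],[12.2,-9.3,-18.6],[16.2,-12.4,-24.8],[20.3,-15.5,-31]],"gripper":[1,1,1,1,1]}' 
python3 -m crank '{"travel":[[1,-1,0],[2,-2,0],[3.5,-4,0],[5,-6,0],[6.6,-7.2,0]],"turn":[[4,-3.1,-6.2],[8.1,-6.2,-12.4],[12.2,-9.3,-18.6],[16.2,-12.4,-24.8],[20.3,-15.5,-31]],"gripper":[1,1,1,1,1]}' 
python3 -m crank '{"travel":[[0,0,0],[0,0,0],[0,0,0],[0,0,0],[0,0,0]],"turn":[[0,0,0],[0,0,0],[0,0,0],[0,0,0],[0,0,0]],"gripper":[1,1,1,1,1]}' 
python3 - <<'E'
from h import *
plan(tcp_long(-43,.26)[0],bendR(-43))
E
```

```text
clock: 24.5
position: [0.5441, -0.0267, 0.3016]
tool_rot: [-2.599, 0.628, -2.983]
force: [-0.2, 0.6, -4.2]
grip_width: 0.0155
finger_force: 78.6
clock: 25.0
position: [0.6097, -0.0999, 0.3007]
tool_rot: [3.141, 0.785, 2.39]
force: [-0.2, 0.2, -4.7]
grip_width: 0.0156
finger_force: 78.6
clock: 25.5
position: [0.6096, -0.0981, 0.3008]
tool_rot: [-3.137, 0.786, 2.4]
force: [0.7, 0.3, -4.0]
grip_width: 0.0152
finger_force: 78.6
travel cm [ 0.03 -0.03 -6.02] turn [ 0.16 -0.13 -0.34] q [-0.62  0.29  0.43  2.1   1.11  0.58 -0.31] F [ 0.7  0.3 -4. ] M [0.88 0.93 0.01]
```

```bash

python3 -m crank '{"travel":[[0,0,-1.5],[0,0,-3],[0,0,-4.4],[0,0,-5.4],[0,0,-5.4]],"turn":[[0,0,0],[0,0,0],[0,0,0],[0,0,0],[0.1,-0.1,-0.3]],"gripper":[1,1,1,1,1]}' 
python3 -m crank '{"travel":[[0,0,-0.4],[0,0,-0.8],[0,0,-1.2],[0,0,-1.5],[0,0,-1.5]],"turn":[[0,0,0],[0,0,0],[0,0,0],[0,0,0],[0,0,0]],"gripper":[1,1,1,1,1]}' 
python3 - <<'E'
from h import *
plan(tcp_long(-43,.235)[0],bendR(-43))
E
```

```text
clock: 26.0
position: [0.6093, -0.0983, 0.2457]
tool_rot: [-3.138, 0.785, 2.394]
force: [-0.3, 0.2, -4.3]
grip_width: 0.0154
finger_force: 78.6
clock: 26.5
position: [0.6098, -0.0986, 0.2316]
tool_rot: [-3.14, 0.786, 2.392]
force: [2.0, -0.5, -5.0]
grip_width: 0.0153
finger_force: 78.4
travel cm [ 0.01  0.01 -1.6 ] turn [ 0.07 -0.02  0.02] q [-0.63  0.43  0.47  2.17  1.34  0.46 -0.63] F [ 2.  -0.5 -5. ] M [0.82 0.6  0.1 ]
```

```bash

python3 -m crank '{"travel":[[0.02,0,-0.2],[0.04,0,-0.4],[0.05,0,-0.6],[0.05,0,-0.8],[0.05,0,-0.8]],"turn":[[0,0,0],[0,0,0],[0,0,0],[0,0,0],[0,0,0]],"gripper":[1,1,1,1,1]}' 
python3 - <<'E'
from h import *
plan(tcp_long(-43,.235)[0],bendR(-43))
E
```

```text
clock: 27.0
position: [0.6102, -0.0985, 0.2235]
tool_rot: [-3.14, 0.786, 2.392]
force: [1.1, -0.3, -4.1]
grip_width: 0.0153
finger_force: 78.4
travel cm [-0.03  0.01 -0.79] turn [ 0.06 -0.04  0.02] q [-0.63  0.45  0.47  2.17  1.38  0.45 -0.68] F [ 1.1 -0.3 -4.1] M [0.82 0.65 0.07]
```

```bash

python3 -m crank '{"travel":[[0,0,-0.2],[0,0,-0.4],[0,0,-0.6],[0,0,-0.7],[0,0,-0.7]],"turn":[[0,0,0],[0,0,0],[0,0,0],[0,0,0],[0,0,0]],"gripper":[1,1,1,1,1]}' 
python3 -m crank '{"travel":[[-0.1,-0.1,0],[-0.2,-0.19,0],[-0.31,-0.27,0],[-0.42,-0.34,0],[-0.54,-0.4,0]],"turn":[[0,0,-4],[0,0,-8],[0,0,-12],[0,0,-16],[0,0,-20]],"gripper":[1,1,1,1,1]}' 
python3 - <<'E'
from h import *
plan(tcp_long(-63,.235,(.596,-.0853))[0],bendR(-63))
E
```

```text
clock: 27.5
position: [0.6111, -0.099, 0.2178]
tool_rot: [-3.141, 0.788, 2.39]
force: [0.7, -0.9, 9.3]
grip_width: 0.0156
finger_force: 79.8
clock: 28.0
position: [0.6054, -0.1028, 0.2177]
tool_rot: [-3.141, 0.787, 2.039]
force: [1.0, -1.4, 12.5]
grip_width: 0.015
finger_force: 80.1
travel cm [-0.06  0.02 -0.21] turn [0.1  0.04 0.18] q [-0.63  0.54  0.42  2.01  0.95  0.7  -0.58] F [ 1.  -1.4 12.5] M [-1.35 -0.65  0.38]
```

```bash

python3 -m crank '{"travel":[[-0.12,-0.06,0.1],[-0.25,-0.11,0.1],[-0.38,-0.15,0.1],[-0.51,-0.18,0.1],[-0.64,-0.2,0.1]],"turn":[[0,0,-4],[0,0,-8],[0,0,-12],[0,0,-16],[0,0,-20]],"gripper":[1,1,1,1,1]}' 
python3 -c "
from h import *
plan(tcp_long(-83,.235,(.596,-.0853))[0],bendR(-83))"
python3 -m crank '{"travel":[[-0.13,-0.01,0],[-0.2,-0.01,0],[-0.27,-0.01,0],[-0.33,-0.01,0],[-0.4,0,0]],"turn":[[0,0,-4],[0,0,-6],[0,0,-8],[0,0,-10],[0,0,-12]],"gripper":[1,1,1,1,1]}' 
python3 - <<'E'
from h import *
plan(tcp_long(-95,.235,(.596,-.0853))[0],bendR(-95))
E
```

```text
clock: 28.5
position: [0.5987, -0.1044, 0.2178]
tool_rot: [-3.14, 0.786, 1.691]
force: [0.8, -1.8, 0.5]
grip_width: 0.0153
finger_force: 79.1
travel cm [-0.03 -0.02 -0.22] turn [ 0.05 -0.04  0.14] q [-0.6   0.64  0.41  1.82  0.68  0.97 -0.59] F [ 0.8 -1.8  0.5] M [ 0.4  -0.12  0.57]
clock: 29.0
position: [0.5944, -0.1045, 0.2177]
tool_rot: [-3.14, 0.786, 1.482]
force: [1.6, -1.8, -3.5]
grip_width: 0.0153
finger_force: 78.8
travel cm [-0.01 -0.02 -0.22] turn [ 0.01 -0.05  0.14] q [-0.57  0.7   0.41  1.7   0.54  1.12 -0.62] F [ 1.6 -1.8 -3.5] M [ 0.93 -0.34  0.55]
```

```bash

python3 -m crank '{"travel":[[-0.05,0,0],[-0.1,0.01,0],[-0.15,0.02,0],[-0.2,0.03,0],[-0.2,0.03,0]],"turn":[[0,0,-1.5],[0,0,-3],[0,0,-4.5],[0,0,-6],[0,0,-6]],"gripper":[1,1,1,1,1]}' 
python3 -c "
from h import *
plan(tcp_long(-101,.235,(.596,-.0853))[0],bendR(-101))"
python3 -m crank '{"travel":[[-0.05,0.01,0],[-0.1,0.02,0],[-0.15,0.03,0],[-0.2,0.05,0],[-0.2,0.05,0]],"turn":[[0,0,-1.5],[0,0,-3],[0,0,-4.5],[0,0,-6],[0,0,-6]],"gripper":[1,1,1,1,1]}' 
python3 - <<'E'
from h import *
plan(tcp_long(-107,.235,(.596,-.0853))[0],bendR(-107))
E
```

```text
clock: 29.5
position: [0.5926, -0.1044, 0.2177]
tool_rot: [-3.14, 0.786, 1.378]
force: [0.9, -0.7, -2.7]
grip_width: 0.0154
finger_force: 78.8
travel cm [-0.03 -0.   -0.21] turn [ 0.02 -0.05  0.12] q [-0.55  0.73  0.42  1.64  0.48  1.19 -0.64] F [ 0.9 -0.7 -2.7] M [ 1.09 -0.42  0.48]
clock: 30.0
position: [0.5906, -0.1039, 0.2176]
tool_rot: [-3.14, 0.786, 1.273]
force: [0.2, -0.3, -4.8]
grip_width: 0.0152
finger_force: 78.7
travel cm [-0.03  0.   -0.21] turn [ 0.02 -0.06  0.13] q [-0.53  0.76  0.43  1.58  0.42  1.26 -0.67] F [ 0.2 -0.3 -4.8] M [ 1.42 -0.62  0.48]
```

```bash

python3 -m crank '{"travel":[[-0.05,0.02,0],[-0.1,0.03,0],[-0.14,0.05,0],[-0.19,0.07,0],[-0.19,0.07,0]],"turn":[[0,0,-1.5],[0,0,-3],[0,0,-4.5],[0,0,-6],[0,0,-6]],"gripper":[1,1,1,1,1]}' 
python3 -c "
from h import *
plan(tcp_long(-113,.235,(.596,-.0853))[0],bendR(-113))"
```

```text
clock: 30.5
position: [0.5887, -0.1032, 0.2177]
tool_rot: [-3.14, 0.786, 1.168]
force: [0.7, 0.8, -6.6]
grip_width: 0.0152
finger_force: 78.6
travel cm [-0.03  0.01 -0.21] turn [ 0.01 -0.06  0.13] q [-0.51  0.79  0.44  1.52  0.37  1.33 -0.69] F [ 0.7  0.8 -6.6] M [ 1.69 -0.81  0.48]
```

```bash

python3 -m crank '{"travel":[[-0.04,0.02,0],[-0.09,0.04,0],[-0.13,0.07,0],[-0.18,0.09,0],[-0.18,0.09,0]],"turn":[[0,0,-1.5],[0,0,-3],[0,0,-4.5],[0,0,-6],[0,0,-6]],"gripper":[1,1,1,1,1]}' 
python3 - <<'E'
from h import *
from workcell import bot
plan(tcp_long(-119,.235,(.596,-.0853))[0],bendR(-119))
d={n:bot.grab_frame(n) for n in("top","side","wrist")}; pickle.dump((d,bot.observe()),open("k2.pkl","wb"))
def cr(f,x,y,w,hh,k): return cv2.resize(f["pixels"][y:y+hh,x:x+w,::-1],None,fx=k,fy=k,interpolation=cv2.INTER_CUBIC)
cv2.imwrite("pics/k2.png",np.hstack([cr(d["side"],250,130,100,150,4),cr(d["top"],270,115,100,150,4)]))
E
```

```text
clock: 31.0
position: [0.5868, -0.1024, 0.2177]
tool_rot: [-3.14, 0.786, 1.063]
force: [0.5, 0.3, -6.8]
grip_width: 0.0154
finger_force: 79.4
travel cm [-0.03  0.01 -0.21] turn [ 0.01 -0.07  0.13] q [-0.48  0.82  0.44  1.46  0.31  1.4  -0.73] F [ 0.5  0.3 -6.8] M [ 1.75 -0.89  0.93]
```

View pics/k2.png

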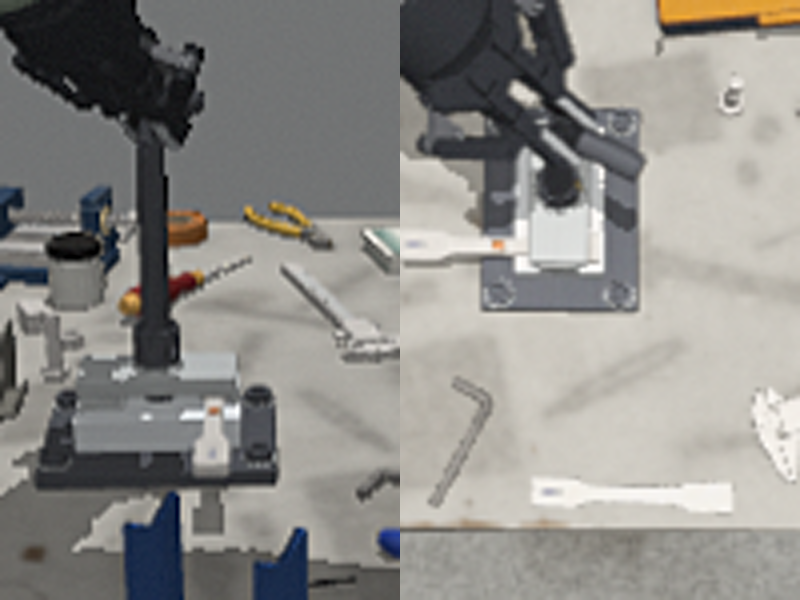

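The top crop shows the short arm's end at (640,163) and the mark at (578,186). In the side crop the key stands upright in the head. I'll check the real key angle and the mark angle.

```bash
python3 - <<'E'
from h import *
d,s=pickle.load(open("k2.pkl","rb")); T=d["top"]
O=np.array([.596,-.0853,.237]); k=lambda p:((p[0]-270)*4+400,(p[1]-115)*4)
print("bend",k(proj(T,O)[0]))
for u in (-100,-106,-112,-118,-124): 
    c=np.array([np.cos(np.radians(u)),np.sin(np.radians(u)),0]); print(u,np.round(k(proj(T,O+.062*c)[0])), np.round(k(proj(T,O+.03*c)[0])))
print("head",k(proj(T,np.array([.596,-.0853,.094]))[0]))
for m in (-80,-90,-100,-110,-120):
    c=np.array([np.cos(np.radians(m)),np.sin(np.radians(m)),0]); print(m,np.round(k(proj(T,np.array([.596,-.0853,.094])+.0145*c)[0])))
im=T["pixels"][150:172,300:322].astype(int); yel=(im[:,:,0]-im[:,:,2]); y,x=np.unravel_index(yel.argmax(),yel.shape); print(yel.max(),x+300,y+150,k((x+300,y+150)))
E
```

```text
bend (np.float64(550.5655691512904), np.float64(122.06484427046905))
-100 [649. 140.] [598. 131.]
-106 [647. 149.] [597. 135.]
-112 [643. 159.] [595. 140.]
-118 [639. 168.] [593. 144.]
-124 [633. 177.] [590. 149.]
head (np.float64(555.6742303790061), np.float64(180.7341954409958))
-80 [576. 177.]
-90 [576. 181.]
-100 [576. 184.]
-110 [575. 188.]
-120 [573. 191.]
40 314 161 (np.int64(576), np.int64(184))
```

```bash

python3 -m crank '{"travel":[[0.12,-0.05,0],[0.25,-0.1,0],[0.33,-0.13,0],[0.38,-0.16,0],[0.38,-0.16,0]],"turn":[[0,0,4],[0,0,8],[0,0,10.5],[0,0,12],[0,0,12]],"gripper":[1,1,1,1,1]}' 
python3 -c "
from h import *
plan(tcp_long(-107,.237,(.596,-.0853))[0],bendR(-107))"
```

```text
clock: 31.65
position: [0.5905, -0.1038, 0.2183]
tool_rot: [-3.141, 0.786, 1.274]
force: [1.8, -0.4, -3.2]
grip_width: 0.0152
finger_force: 79.1
travel cm [-0.01 -0.01 -0.07] turn [ 0.02 -0.03  0.02] q [-0.53  0.76  0.43  1.58  0.42  1.26 -0.67] F [ 1.8 -0.4 -3.2] M [ 1.18 -0.58  0.17]
```

```bash

python3 -m crank '{"travel":[[0,0,0.4],[0,0,1],[0,0,2],[0,0,3.5],[0,0,6]],"turn":[[0,0,0],[0,0,0],[0,0,0],[0,0,0],[0,0,0]],"gripper":[1,1,1,1,1]}' 
python3 -m crank '{"travel":[[0,0,2],[0,0,3],[0,0,4],[0,0,4],[0,0,4]],"turn":[[1.5,4.9,5.1],[3,9.7,10.2],[4.4,14.6,15.3],[5.9,19.5,20.4],[7.4,24.3,25.5]],"gripper":[1,1,1,1,1]}' 
python3 -m crank '{"travel":[[0,0,0],[0,0,0],[0,0,0],[0,0,0],[0,0,0]],"turn":[[1.5,4.9,5.1],[3,9.7,10.2],[4.4,14.6,15.3],[5.9,19.5,20.4],[7.4,24.3,25.5]],"gripper":[1,1,1,1,1]}' 
python3 -m crank '{"travel":[[0,0,0],[0,0,0],[0,0,0],[0,0,0],[0,0,0]],"turn":[[1.5,4.9,5.1],[3,9.7,10.2],[4.4,14.6,15.3],[5.9,19.5,20.4],[7.4,24.3,25.5]],"gripper":[1,1,1,1,1]}' 
python3 -m crank '{"travel":[[0,0,0],[0,0,0],[0,0,0],[0,0,0],[0,0,0]],"turn":[[1.5,4.9,5.1],[3,9.7,10.2],[4.4,14.6,15.3],[5.9,19.5,20.4],[7.4,24.3,25.5]],"gripper":[1,1,1,1,1]}' 
python3 -c "
from h import *
plan(tcp_long(-100,.337,(.596,-.0853))[0],bendR(-100,True))"
```

```text
clock: 32.15
position: [0.5902, -0.1038, 0.2786]
tool_rot: [-3.138, 0.787, 1.275]
force: [0.1, -0.4, -3.3]
grip_width: 0.0153
finger_force: 79.0
clock: 32.65
position: [0.5906, -0.104, 0.3194]
tool_rot: [-2.608, 0.608, 2.078]
force: [0.2, -0.4, -3.5]
grip_width: 0.0154
finger_force: 79.1
clock: 33.15
position: [0.5905, -0.1041, 0.3191]
tool_rot: [-2.381, 0.219, 2.624]
force: [-0.1, -0.8, -3.9]
grip_width: 0.0152
finger_force: 79.1
clock: 33.65
position: [0.5905, -0.1042, 0.3191]
tool_rot: [-2.382, -0.22, 3.076]
force: [-0.0, -0.7, -3.4]
grip_width: 0.0154
finger_force: 79.1
clock: 34.15
position: [0.5905, -0.1042, 0.3191]
tool_rot: [-2.612, -0.607, -2.66]
force: [0.2, -0.9, -3.3]
grip_width: 0.0153
finger_force: 79.1
travel cm [ 0.21 -0.03 -0.16] turn [ 5.76 24.9  32.08] q [-0.22  0.6  -0.07  1.48  0.67  1.57  1.75] F [ 0.2 -0.9 -3.3] M [ 1.37 -0.5   0.02]
```

```bash

python3 -m crank '{"travel":[[0,0,-1],[0,0,-2],[0.1,0,-3],[0.2,0,-4],[0.2,0,-6]],"turn":[[1.2,5,6.4],[2.3,10,12.8],[3.5,15,19.2],[4.6,19.9,25.7],[5.8,24.9,32.1]],"gripper":[1,1,1,1,1]}' 
python3 -m crank '{"travel":[[0,0,-3],[0,0,-6],[0,0,-8],[0,0,-10],[0,0,-10.6]],"turn":[[0,0,0],[0,0,0],[0,0,0],[0,0,0],[0,0,0]],"gripper":[1,1,1,1,1]}' 
python3 -m crank '{"travel":[[0,0,0],[0,0,0],[0,0,0],[0,0,0],[0,0,0]],"turn":[[0,0,0],[0,0,0],[0,0,0],[0,0,0],[0,0,0]],"gripper":[1,1,1,1,1]}' 
python3 - <<'E'
from h import *
from workcell import bot
plan(tcp_long(-100,.139,(.596,-.0853))[0],bendR(-100,True))
d={n:bot.grab_frame(n) for n in("top","side","wrist")}; pickle.dump((d,bot.observe()),open("k3.pkl","wb"))
def cr(f,x,y,w,hh,k): return cv2.resize(f["pixels"][y:y+hh,x:x+w,::-1],None,fx=k,fy=k,interpolation=cv2.INTER_CUBIC)
cv2.imwrite("pics/k3.png",np.hstack([cr(d["side"],250,130,100,150,4),cr(d["top"],270,115,100,150,4)]))
E
```

```text
clock: 34.65
position: [0.5932, -0.1041, 0.2595]
tool_rot: [-3.14, -0.785, -1.746]
force: [1.1, -0.4, -4.8]
grip_width: 0.0155
finger_force: 79.1
clock: 35.15
position: [0.5923, -0.1039, 0.1504]
tool_rot: [-3.14, -0.785, -1.749]
force: [-1.1, 0.2, -4.2]
grip_width: 0.0155
finger_force: 79.0
clock: 35.65
position: [0.5928, -0.1037, 0.1523]
tool_rot: [-3.138, -0.784, -1.751]
force: [0.6, 0.0, -4.7]
grip_width: 0.0157
finger_force: 79.0
travel cm [-0.02 -0.07 -3.27] turn [-0.03  0.17  0.15] q [-0.17  0.77 -0.18  1.66  0.83  1.32  2.17] F [ 0.6  0.  -4.7] M [ 1.41 -0.24 -0.02]
```

View pics/k3.png

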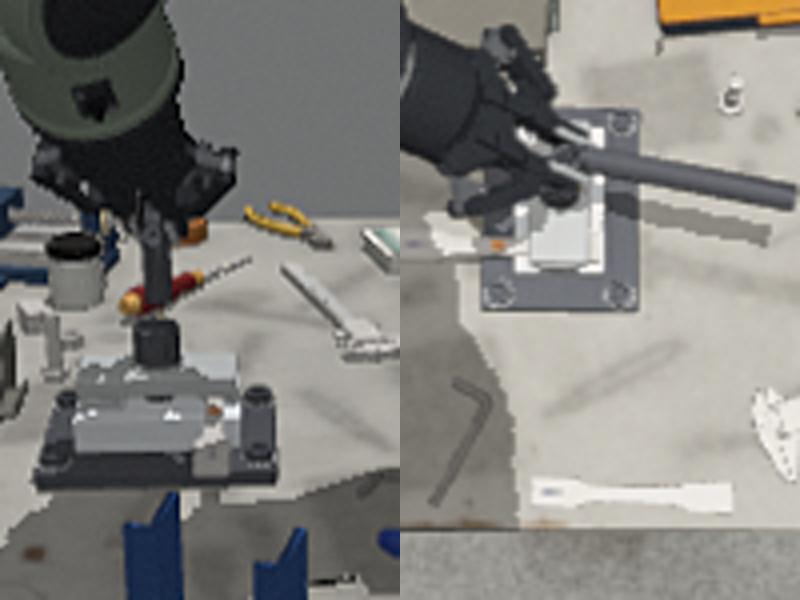

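The top crop shows the long arm level, running from (585,163) to its tip at (795,195). The short arm hangs over the head in the side crop, near (157,300). I'll check the azimuth and lower.

```bash
python3 - <<'E'
from h import *
d,s=pickle.load(open("k3.pkl","rb")); T=d["top"]
O=np.array([.596,-.0853,.172]); k=lambda p:((p[0]-270)*4+400,(p[1]-115)*4)
for u in (-94,-97,-100,-103):
    c=np.array([np.cos(np.radians(u)),np.sin(np.radians(u)),0]); print(u,np.round(k(proj(T,O+.16*c)[0])), np.round(k(proj(T,O+.02*c)[0])))
im=T["pixels"][150:172,300:322].astype(int); yel=(im[:,:,0]-im[:,:,2]); print(np.argwhere(yel>25)+[150,300],yel[yel>25])
E
python3 -m crank '{"travel":[[0,0,-0.5],[0,0,-1],[0,0,-1.4],[0,0,-1.7],[0,0,-1.7]],"turn":[[0,0,0],[0,0,0],[0,0,0],[0,0,0],[0,0,0]],"gripper":[1,1,1,1,1]}' 
python3 -c "
from h import *
plan(tcp_long(-100,.139,(.596,-.0853))[0],bendR(-100,True))"
```

```text
-94 [794. 169.] [583. 153.]
-97 [793. 181.] [583. 155.]
-100 [791. 193.] [583. 156.]
-103 [789. 205.] [582. 158.]
[] []
clock: 36.3
position: [0.5926, -0.1037, 0.1343]
tool_rot: [-3.139, -0.785, -1.749]
force: [0.2, -0.5, -3.3]
grip_width: 0.0154
finger_force: 79.1
travel cm [ 0.01 -0.08 -1.47] turn [-0.02  0.1   0.14] q [-0.17  0.79 -0.18  1.66  0.84  1.3   2.15] F [ 0.2 -0.5 -3.3] M [ 1.47 -0.28  0.01]
```

```bash

python3 -m crank '{"travel":[[0,-0.03,-0.2],[0,-0.05,-0.4],[0,-0.05,-0.6],[0,-0.05,-0.8],[0,-0.05,-0.8]],"turn":[[0,0,0],[0,0,0],[0,0,0],[0,0,0],[0,0,0]],"gripper":[1,1,1,1,1]}' 
python3 -c "
from h import *
plan(tcp_long(-100,.139,(.596,-.0853))[0],bendR(-100,True))"
```

```text
clock: 36.8
position: [0.594, -0.1032, 0.1269]
tool_rot: [-3.135, -0.782, -1.751]
force: [6.9, 4.3, -1.7]
grip_width: 0.0154
finger_force: 79.8
travel cm [-0.14 -0.12 -0.74] turn [-0.12  0.29  0.05] q [-0.17  0.81 -0.18  1.66  0.84  1.29  2.14] F [ 6.9  4.3 -1.7] M [ 2.16 -1.56  0.84]
```

```bash

python3 -m crank '{"travel":[[0.1,0.01,0],[0.2,0.03,0],[0.25,0.03,0],[0.25,0.03,0],[0.25,0.03,0]],"turn":[[0,0,2],[0,0,4],[0,0,5],[0,0,5],[0,0,5]],"gripper":[1,1,1,1,1]}' 
python3 -c "
from h import *
plan(tcp_long(-95,.139,(.596,-.0853))[0],bendR(-95,True))"
```

```text
clock: 37.3
position: [0.5959, -0.103, 0.1268]
tool_rot: [-3.136, -0.783, -1.663]
force: [3.7, 4.1, -3.0]
grip_width: 0.0152
finger_force: 79.5
travel cm [-0.16 -0.17 -0.72] turn [-0.13  0.22  0.07] q [-0.17  0.79 -0.19  1.71  0.9   1.24  2.15] F [ 3.7  4.1 -3. ] M [ 2.28 -0.91  0.46]
```

```bash

python3 -m crank '{"travel":[[0.06,0.05,0],[0.12,0.07,0],[0.12,0.07,-0.2],[0.12,0.07,-0.4],[0.12,0.07,-0.5]],"turn":[[0,0,1],[0,0,2],[0,0,2],[0,0,2],[0,0,2]],"gripper":[1,1,1,1,1]}' 
python3 -c "
from h import *
plan(tcp_long(-93,.139,(.596,-.0853))[0],bendR(-93,True))"
```

```text
clock: 37.8
position: [0.5968, -0.1029, 0.1219]
tool_rot: [-3.137, -0.784, -1.629]
force: [4.3, 3.3, -0.3]
grip_width: 0.0154
finger_force: 79.7
travel cm [-0.18 -0.18 -0.23] turn [-0.06  0.19  0.12] q [-0.18  0.79 -0.19  1.73  0.92  1.22  2.15] F [ 4.3  3.3 -0.3] M [ 1.66 -0.94  0.59]
```

```bash

python3 -m crank '{"travel":[[0,0,-0.15],[0,0,-0.2],[0,0,-0.2],[0,0,-0.2],[0,0,-0.2]],"turn":[[0,0,0],[0,0,0],[0,0,0],[0,0,0],[0,0,0]],"gripper":[1,1,0.7,0.4,0]}' 
python3 -m crank '{"travel":[[0,0,0],[0,0,0],[0.1,2,2.2],[0.3,4.5,5],[0.5,7.5,9]],"turn":[[0,0,0],[0,0,0],[0,0,0],[0,0,0],[0,0,0]],"gripper":[0,0,0,0,0]}' 
python3 - <<'E'
from h import *
M=np.c_[[0,-1,0],[-1,0,0],[0,0,-1.]]
from workcell import bot
s=bot.observe(); print(R.from_euler("xyz",s["tool_rot"]).as_matrix().round(2))
plan(np.array([.59,-.2,.2]),M)
d={n:bot.grab_frame(n) for n in("top","side")}; pickle.dump((d,bot.observe()),open("k4.pkl","wb"))
def cr(f,x,y,w,hh,k): return cv2.resize(f["pixels"][y:y+hh,x:x+w,::-1],None,fx=k,fy=k,interpolation=cv2.INTER_CUBIC)
cv2.imwrite("pics/k4.png",np.hstack([cr(d["side"],250,130,100,150,4),cr(d["top"],270,115,100,150,4)]))
E
```

```text
clock: 38.3
position: [0.596, -0.1037, 0.1199]
tool_rot: [-3.139, -0.785, -1.628]
force: [-0.8, 0.1, -0.4]
grip_width: 0.054
finger_force: 0.0
clock: 38.8
position: [0.6004, -0.0284, 0.2098]
tool_rot: [3.141, -0.786, -1.626]
force: [0.9, 0.4, 0.5]
grip_width: 0.0854
finger_force: 0.0
[[-0.04 -1.   -0.04]
 [-0.71  0.06 -0.71]
 [ 0.71  0.   -0.71]]
travel cm [ -1.04 -17.16  -0.98] turn [45.   -1.3   3.04] q [-0.26  0.7  -0.23  1.63  0.82  1.41  2.23] F [0.9 0.4 0.5] M [ 0.76 -0.03  0.02]
```

View pics/k4.png

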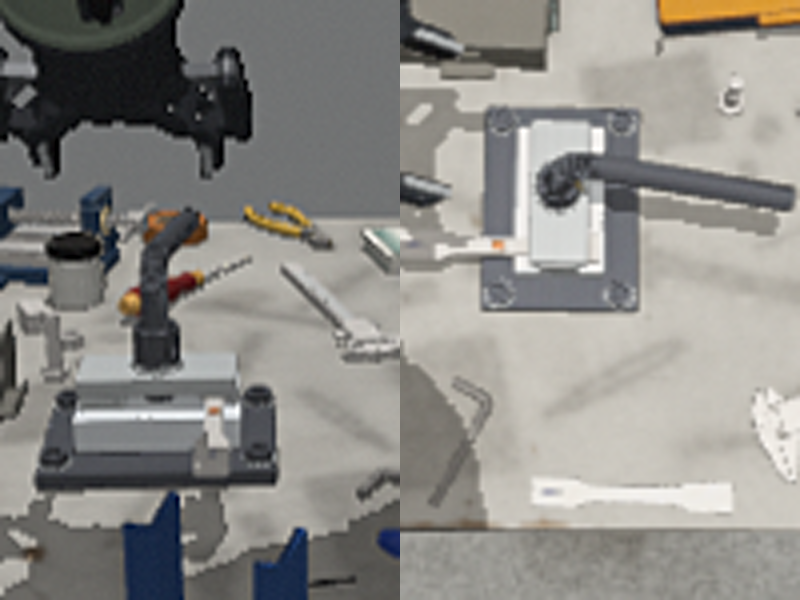

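The top crop shows the key standing alone in the socket. Its arm runs from (600,166) to the tip at (794,196), drooping slightly. That was the tenth and last picture; from here I measure by code.

```bash
cat >>h.py <<'E'
def fitarm(T,p1,p2,O):
    "azimuth/droop-aware: find azimuth & centre so arm line fits; p's full px at 45mm and 160 mm"
    def res(q):
        c=np.array([np.cos(q[0]),np.sin(q[0]),-.12]); c/=np.linalg.norm(c)
        o=np.array([O[0]+q[1],O[1]+q[2],O[2]])
        return np.r_[proj(T,o+.16*c)[0]-p2,proj(T,o+.045*c)[0]-p1, q[1]*100,q[2]*100]
    return least_squares(res,[-1.6,0,0])
E
python3 - <<'E'
from h import *
d,s=pickle.load(open("k4.pkl","rb")); T=d["top"]
im=cv2.cvtColor(T["pixels"],cv2.COLOR_RGB2GRAY).astype(int)
k=lambda u,v:np.array([270+(u-400+.5)/4-.5,115+(v+.5)/4-.5])
r=fitarm(T,k(612,168),k(793,196),(.596,-.0853,.139)); print(np.degrees(r.x[0]),r.x[1:],r.fun.round(2))
# edge based: dark columns
for x in (328,335,345,355,362):
    col=im[150:170,x]; print(x,col)
E
```

```text
-96.72391008782249 [ 0.00399536 -0.00049708] [-2.34 -0.29  2.3   0.45  0.4  -0.05]
328 [107 107 107 109 101  95 102 103  98  88  77  65 110  79  68  70  68  73
 110 112]
335 [173 174 176 181 198 185 106  95 106  99  87  71  86 208 152 139 138 139
 136 143]
345 [180 189 194 195 196 200 202 155  97 100 106  95  82  72 114 201 148 137
 139 138]
355 [195 196 194 193 189 181 175 175 181 109  85 105 103  95  79  76 175 145
 138 141]
362 [182 188 193 195 195 195 194 195 197 201 134  77 102 105  95  81  76 163
 147 138]
```

```bash

python3 -m crank '{"travel":[[0,0,1],[0,0,2],[0,0,3],[0,-1,4],[0,-2,5]],"turn":[[-0.3,-5.7,-5.7],[-0.6,-11.3,-11.3],[-1,-17,-17],[-1.3,-22.6,-22.6],[-1.6,-28.2,-28.2]],"gripper":[0,0,0,0,0]}' 
python3 -m crank '{"travel":[[0,-1,0],[0,-2,0],[0,-3,0],[0,-4,0],[0,-5,0]],"turn":[[-0.3,-5.7,-5.7],[-0.6,-11.3,-11.3],[-1,-17,-17],[-1.3,-22.6,-22.6],[-1.6,-28.2,-28.2]],"gripper":[0,0,0,0,0]}' 
cat >>h.py <<'E'
def downR(a):
    "tool down, closing across an arm of azimuth a; y_t at a+90"
    c,s=np.cos(np.radians(a)),np.sin(np.radians(a)); y=np.array([-s,c,0]); z=np.array([0,0,-1.]); return np.c_[np.cross(y,z),y,z]
E
python3 -c "
from h import *
plan(np.array([.579,-.220,.1035]),downR(-97))"
```

```text
clock: 39.4
position: [0.6012, -0.0486, 0.26]
tool_rot: [-2.565, -0.569, -2.502]
force: [0.6, 0.7, -0.8]
grip_width: 0.0853
finger_force: 0.0
clock: 39.9
position: [0.6011, -0.0989, 0.2597]
tool_rot: [-2.36, -0.12, -3.076]
force: [-0.5, 1.0, -0.1]
grip_width: 0.0851
finger_force: 0.0
travel cm [ -2.21 -12.11 -15.62] turn [ 29.69 -42.27 -97.56] q [-0.33  0.6   0.03  1.66  0.74  1.3   1.02] F [-0.5  1.  -0.1] M [ 0.76 -0.03  0.03]
```

```bash

python3 -m crank '{"travel":[[0,-1,0],[0,-2.5,0],[-0.3,-4,0],[-0.6,-5.5,0],[-1,-7,0]],"turn":[[2,-2.8,-6.5],[4,-5.6,-13],[5.9,-8.5,-19.5],[7.9,-11.3,-26],[9.9,-14.1,-32.5]],"gripper":[0,0,0,0,0]}' 
python3 -m crank '{"travel":[[0,-1,0],[0,-2,0],[-0.3,-3,-1],[-0.6,-4,-1],[-1.2,-5.1,-2]],"turn":[[2,-2.8,-6.5],[4,-5.6,-13],[5.9,-8.5,-19.5],[7.9,-11.3,-26],[9.9,-14.1,-32.5]],"gripper":[0,0,0,0,0]}' 
python3 -m crank '{"travel":[[0,0,0],[0,0,-1],[0,0,-2],[0,0,-2.5],[0,0,-3]],"turn":[[2,-2.8,-6.5],[4,-5.6,-13],[5.9,-8.5,-19.5],[7.9,-11.3,-26],[9.9,-14.1,-32.5]],"gripper":[0,0,0,0,0]}' 
python3 -c "
from h import *
plan(np.array([.579,-.220,.1035]),downR(-97))"
```

```text
clock: 40.4
position: [0.5912, -0.1689, 0.2595]
tool_rot: [-2.58, 0.079, 2.641]
force: [-0.1, -0.6, -0.7]
grip_width: 0.0855
finger_force: 0.0
clock: 40.9
position: [0.5797, -0.2199, 0.2402]
tool_rot: [-2.876, 0.127, 2.039]
force: [-0.2, 0.2, 0.1]
grip_width: 0.0853
finger_force: 0.0
clock: 41.4
position: [0.579, -0.2196, 0.2093]
tool_rot: [3.14, -0.001, 1.45]
force: [-0.0, -0.2, 0.1]
grip_width: 0.0854
finger_force: 0.0
travel cm [ -0.    -0.04 -10.58] turn [-0.02  0.1  -0.06] q [ 0.14  0.54  0.19  1.65 -0.12  0.96  0.25] F [-0.  -0.2  0.1] M [ 0.02 -0.03 -0.03]
```

```bash

python3 -m crank '{"travel":[[0,0,-2.5],[0,0,-5],[0,0,-7.5],[0,0,-9.5],[0,0,-10.5]],"turn":[[0,0,0],[0,0,0],[0,0,0],[0,0,0],[0,0,0]],"gripper":[0,0,0,0.2,0.4]}' 
python3 -m crank '{"travel":[[0,0,0],[0,0,0],[0,0,0],[0,0,0],[0,0,0]],"turn":[[0,0,0],[0,0,0],[0,0,0],[0,0,0],[0,0,0]],"gripper":[0.7,1,1,1,1]}' 60
python3 -c "
from h import *
plan(np.array([.579,-.220,.1035]),downR(-97))"
python3 -m crank '{"travel":[[0,-0.06,0.3],[0,-0.13,0.65],[0,-0.2,1],[0,-0.27,1.3],[0,-0.33,1.6]],"turn":[[-1.4,0.2,0],[-2.8,0.3,0],[-4.2,0.5,0],[-5.6,0.7,0],[-6.9,0.8,0]],"gripper":[1,1,1,1,1]}' 
python3 -c "
from h import *
plan(np.array([.579,-.220,.1035]),downR(-97))"
```

```text
clock: 41.9
position: [0.5783, -0.2191, 0.103]
tool_rot: [-3.14, 0.001, 1.455]
force: [-0.7, -0.6, 0.4]
grip_width: 0.0591
finger_force: 0.0
clock: 42.4
position: [0.58, -0.2197, 0.1056]
tool_rot: [3.139, 0.001, 1.455]
force: [2.2, -2.4, 1.1]
grip_width: 0.0153
finger_force: 59.2
travel cm [-0.1  -0.03 -0.21] turn [ 0.09  0.14 -0.34] q [ 0.16  0.67  0.16  1.72 -0.14  0.76  0.27] F [ 2.2 -2.4  1.1] M [-0.51 -0.72 -0.48]
clock: 42.9
position: [0.5802, -0.2178, 0.12]
tool_rot: [-3.141, 0.118, 1.458]
force: [6.4, 24.1, -9.8]
grip_width: 0.0156
finger_force: 58.4
travel cm [-0.12 -0.22 -1.65] turn [ 6.74 -0.8  -0.54] q [ 0.03  0.65  0.25  1.74 -0.05  0.75  0.16] F [ 6.4 24.1 -9.8] M [ 5.72 -1.61 -0.53]
```

```bash

python3 -m crank '{"travel":[[0,0.2,0],[0,0.35,0],[0,0.45,0],[0,0.45,0],[0,0.45,0]],"turn":[[0,0,0],[0,0,0],[0,0,0],[0,0,0],[0,0,0]],"gripper":[1,1,1,1,1]}' 
python3 -c "
from h import *
plan(np.array([.579,-.220,.1035]),downR(-97))"
```

```text
clock: 43.4
position: [0.5799, -0.2167, 0.1208]
tool_rot: [3.14, 0.121, 1.456]
force: [4.8, 5.1, -1.5]
grip_width: 0.0156
finger_force: 58.9
travel cm [-0.09 -0.33 -1.73] turn [ 6.91 -0.75 -0.42] q [ 0.02  0.65  0.26  1.74 -0.05  0.75  0.15] F [ 4.8  5.1 -1.5] M [ 1.32 -1.2  -0.45]
```

```bash

python3 -m crank '{"travel":[[-0.91,0.14,0],[-1.81,0.35,0],[-2.7,0.62,0],[-3.56,0.95,0],[-4.4,1.34,0]],"turn":[[0,0,-4],[0,0,-8],[0,0,-12],[0,0,-16],[0,0,-20]],"gripper":[1,1,1,1,1]}' 
python3 -c "
from h import *
plan(np.array([.596-.06011,-.0853-.11797,.1208]),downR(-117))"
python3 -m crank '{"travel":[[-0.81,0.45,0],[-1.58,0.95,0],[-1.58,0.95,0],[-1.58,0.95,0],[-1.58,0.95,0]],"turn":[[0,0,-4],[0,0,-8],[0,0,-8],[0,0,-8],[0,0,-8]],"gripper":[1,1,1,1,1]}' 
python3 -c "
from h import *
plan(np.array([.596-.07594,-.0853-.10845,.1208]),downR(-125))"
```

```text
clock: 43.9
position: [0.537, -0.2029, 0.1211]
tool_rot: [3.138, 0.12, 1.105]
force: [13.3, 8.1, -6.9]
grip_width: 0.0157
finger_force: 58.3
travel cm [-0.12 -0.04 -0.03] turn [ 6.22 -2.92 -0.32] q [-0.06  0.62  0.36  1.84 -0.13  0.74 -0.13] F [13.3  8.1 -6.9] M [ 1.68 -3.23  0.1 ]
clock: 44.4
position: [0.5218, -0.1936, 0.1212]
tool_rot: [3.138, 0.12, 0.968]
force: [12.3, 5.2, -5.3]
grip_width: 0.0156
finger_force: 58.5
travel cm [-0.18 -0.01 -0.04] turn [ 5.75 -3.73 -0.5 ] q [-0.09  0.61  0.39  1.87 -0.16  0.74 -0.24] F [12.3  5.2 -5.3] M [ 1.33 -3.19  0.1 ]
```

```bash

python3 -m crank '{"travel":[[-0.63,0.72,0],[-1.33,1.32,0],[-1.98,1.98,0],[-2.59,2.67,0],[-2.59,2.67,0]],"turn":[[0,0,-4],[0,0,-8],[0,0,-12],[0,0,-16],[0,0,-16]],"gripper":[1,1,1,1,1]}' 
cat >>h.py <<'E'
def tang(c=(.596,-.0853)):
    from workcell import bot
    s=bot.observe(); r=s["position"][:2]-c; n=np.linalg.norm(r); e=r/n; t=np.array([-e[1],e[0]]); F=s["force"]
    print("az",az(r).round(1),"rad",n.round(4),"Frad",(F[:2]@e).round(1),"Ftan",(F[:2]@t).round(1),"Fz",F[2].round(1),"M",s["moment"].round(2),"yaw",np.degrees(s["tool_rot"][2]).round(1),"q",s["qpos"].round(2))
E
python3 -c "
from h import *
tang()"
```

```text
clock: 44.9
position: [0.4949, -0.1679, 0.1213]
tool_rot: [3.138, 0.12, 0.686]
force: [8.8, -1.9, -3.1]
grip_width: 0.0154
finger_force: 58.9
az -140.8 rad 0.1306 Frad -5.6 Ftan 7.0 Fz -3.1 M [-0.61 -2.4   0.14] yaw 39.3 q [-0.18  0.6   0.47  1.93 -0.24  0.75 -0.48]
```

```bash

python3 -m crank '{"travel":[[-0.28,0.36,0],[-0.53,0.76,0],[-0.8,1.12,0],[-1.02,1.53,0],[-1.02,1.53,0]],"turn":[[0,0,-2],[0,0,-4],[0,0,-6],[0,0,-8],[0,0,-8]],"gripper":[1,1,1,1,1]}' 
python3 -c "
from h import *
tang()"
python3 -m crank '{"travel":[[-0.12,0.2,0],[-0.23,0.4,0],[-0.34,0.6,0],[-0.43,0.82,0],[-0.43,0.82,0]],"turn":[[0,0,-1],[0,0,-2],[0,0,-3],[0,0,-4],[0,0,-4]],"gripper":[1,1,1,1,1]}' 
python3 -c "
from h import *
tang()"
```

```text
clock: 45.4
position: [0.4847, -0.1532, 0.1213]
tool_rot: [3.138, 0.12, 0.547]
force: [8.3, -4.4, -2.9]
grip_width: 0.0156
finger_force: 58.9
az -148.6 rad 0.1304 Frad -4.8 Ftan 8.1 Fz -2.9 M [-1.09 -2.15  0.27] yaw 31.3 q [-0.22  0.6   0.5   1.96 -0.28  0.76 -0.59]
clock: 45.9
position: [0.4804, -0.1453, 0.1213]
tool_rot: [3.138, 0.12, 0.478]
force: [7.9, -5.1, -3.1]
grip_width: 0.0156
finger_force: 58.9
az -152.6 rad 0.1303 Frad -4.7 Ftan 8.1 Fz -3.1 M [-1.19 -1.89  0.34] yaw 27.4 q [-0.24  0.59  0.52  1.97 -0.3   0.76 -0.65]
```

```bash

python3 -m crank '{"travel":[[-0.1,0.2,0],[-0.2,0.41,0],[-0.29,0.61,0],[-0.38,0.82,0],[-0.38,0.82,0]],"turn":[[0,0,-1],[0,0,-2],[0,0,-3],[0,0,-4],[0,0,-4]],"gripper":[1,1,1,1,1]}' 
python3 -c "
from h import *
tang()"
python3 -m crank '{"travel":[[-0.08,0.21,0],[-0.17,0.42,0],[-0.25,0.63,0],[-0.32,0.84,0],[-0.32,0.84,0]],"turn":[[0,0,-1],[0,0,-2],[0,0,-3],[0,0,-4],[0,0,-4]],"gripper":[1,1,1,1,1]}' 
python3 -c "
from h import *
tang()"
```

```text
clock: 46.4
position: [0.4765, -0.1371, 0.1213]
tool_rot: [3.138, 0.12, 0.408]
force: [7.6, -4.5, -2.3]
grip_width: 0.016
finger_force: 58.9
az -156.5 rad 0.1302 Frad -5.1 Ftan 7.2 Fz -2.3 M [-1.3  -1.88  0.39] yaw 23.4 q [-0.27  0.59  0.54  1.98 -0.32  0.76 -0.71]
clock: 46.9
position: [0.4732, -0.1286, 0.1212]
tool_rot: [3.139, 0.12, 0.338]
force: [6.8, -3.5, -2.5]
grip_width: 0.0155
finger_force: 58.8
az -160.6 rad 0.1302 Frad -5.3 Ftan 5.5 Fz -2.5 M [-1.05 -1.75  0.27] yaw 19.4 q [-0.29  0.59  0.55  1.99 -0.34  0.77 -0.77]
```

```bash
python3 - <<'E'
from h import *
from workcell import bot
T=bot.grab_frame("top"); S=bot.grab_frame("side"); pickle.dump((T,S),open("k5.pkl","wb"))
for name,f in (("now",T),("k4",pickle.load(open("k4.pkl","rb"))[0]["top"]),("k3",pickle.load(open("k3.pkl","rb"))[0]["top"]),("f0",pickle.load(open("f0.pkl","rb"))["top"])):
    im=f["pixels"][145:180,295:330].astype(int); y=im[:,:,0]-im[:,:,2]; w=np.argwhere(y>14); print(name,[(x+295,yy+145,y[yy,x]) for yy,x in w][:14])
def show(f,x0,y0,w,h):
    g=cv2.cvtColor(f["pixels"],cv2.COLOR_RGB2GRAY)[y0:y0+h,x0:x0+w]
    for r,row in enumerate(g): print(y0+r," ".join(f"{v:3d}" for v in row))
show(T,300,150,24,24)
E
```

```text
now []
k4 [(np.int64(314), np.int64(160), np.int64(30)), (np.int64(314), np.int64(161), np.int64(38)), (np.int64(315), np.int64(161), np.int64(19)), (np.int64(315), np.int64(162), np.int64(19)), (np.int64(295), np.int64(175), np.int64(73)), (np.int64(296), np.int64(175), np.int64(25)), (np.int64(295), np.int64(176), np.int64(104)), (np.int64(296), np.int64(176), np.int64(26)), (np.int64(295), np.int64(177), np.int64(47)), (np.int64(296), np.int64(177), np.int64(17)), (np.int64(295), np.int64(178), np.int64(16))]
k3 [(np.int64(315), np.int64(161), np.int64(17)), (np.int64(315), np.int64(162), np.int64(17)), (np.int64(295), np.int64(175), np.int64(84)), (np.int64(296), np.int64(175), np.int64(34)), (np.int64(295), np.int64(176), np.int64(96)), (np.int64(296), np.int64(176), np.int64(32)), (np.int64(295), np.int64(177), np.int64(50)), (np.int64(296), np.int64(177), np.int64(16))]
f0 [(np.int64(312), np.int64(156), np.int64(51)), (np.int64(313), np.int64(156), np.int64(35)), (np.int64(295), np.int64(175), np.int64(74)), (np.int64(296), np.int64(175), np.int64(25)), (np.int64(295), np.int
[... 1908 characters left out ...]

167 132 132 132 131 131 131 131 130 132 130 131 129 129 130 128 128 127 126 128 126 127 126 126 124
168 132 133 131 132 129 131 131 130 128 131 129 128 129 129 130 128 128 128 127 125 126 126 124 124
169 131 132 132 130 130 131 130 129 129 128 130 130 129 127 128 128 127 127 126 127 125 124 123 121
170 132 130 132 131 130 131 131 129 131 129 129 130 129 127 128 129 126 126 125 125 123 123 123 122
171 131 130 130 130 131 131 131 129 129 129 129 129 127 127 128 126 125 126 124 125 124 120 123 124
172 131 131 131 132 131 129 129 129 128 128 129 128 127 127 128 126 127 124 124 124 122 122 121 123
173 130 131 132 130 130 131 129 129 128 128 128 129 127 126 126 126 125 124 123 124 121 122 123 119
```

```bash

python3 -m crank '{"travel":[[-0.07,0.21,0],[-0.14,0.43,0],[-0.14,0.43,0],[-0.14,0.43,0],[-0.14,0.43,0]],"turn":[[0,0,-1],[0,0,-2],[0,0,-2],[0,0,-2],[0,0,-2]],"gripper":[1,1,1,1,1]}' 
python3 -c "
from h import *
tang()"
python3 -m crank '{"travel":[[-0.07,0.22,0],[-0.13,0.43,0],[-0.13,0.43,0],[-0.13,0.43,0],[-0.13,0.43,0]],"turn":[[0,0,-1],[0,0,-2],[0,0,-2],[0,0,-2],[0,0,-2]],"gripper":[1,1,1,1,1]}' 
python3 -c "
from h import *
tang()"
```

```text
clock: 47.5
position: [0.4719, -0.1245, 0.1212]
tool_rot: [3.139, 0.12, 0.304]
force: [6.8, -3.8, -3.1]
grip_width: 0.0155
finger_force: 58.8
az -162.5 rad 0.1302 Frad -5.3 Ftan 5.7 Fz -3.1 M [-1.16 -1.82  0.42] yaw 17.4 q [-0.3   0.59  0.56  1.99 -0.35  0.77 -0.8 ]
clock: 48.0
position: [0.4707, -0.1204, 0.1212]
tool_rot: [3.138, 0.12, 0.269]
force: [7.7, -5.6, -3.8]
grip_width: 0.0155
finger_force: 58.8
az -164.4 rad 0.1301 Frad -5.9 Ftan 7.4 Fz -3.8 M [-1.4  -1.93  0.49] yaw 15.4 q [-0.31  0.59  0.57  1.99 -0.36  0.77 -0.83]
```

```bash
cat >>h.py <<'E'
def fproj(f,P):
    E=np.array(f["extrinsics"]); c=E[:3,:3]@P+E[:3,3]; r=np.hypot(*c[:2]); th=np.arctan2(r,c[2]); return c[:2]/r*th*f["fx"]+[f["cx"],f["cy"]]
E
python3 - <<'E'
from h import *
from workcell import bot
W=bot.grab_frame("wrist"); S=bot.grab_frame("side"); pickle.dump((W,S),open("k6.pkl","wb"))
H=np.array([.596,-.0853,.094])
for n,f,p in (("wrist",W,fproj(W,H)),("side",S,proj(S,H)[0])):
    x,y=np.round(p).astype(int); print(n,x,y)
    if not(20<x<620 and 20<y<380): continue
    im=f["pixels"][y-20:y+20,x-20:x+20].astype(int); d=im[:,:,0]-im[:,:,2]
    print([(b+x-20,a+y-20,d[a,b],im[a,b].tolist()) for a,b in np.argwhere(d>18)][:20])
g=cv2.cvtColor(S["pixels"],cv2.COLOR_RGB2GRAY)
for r in range(190,222): print(r," ".join(f"{v:3d}" for v in g[r,274:306]))
for nm in ("b",proj(S,np.array([.596,-.0853,.139]))[0]),("tip",proj(S,np.array([.45,-.13,.139]))[0]): print(nm)
E
```

```text
wrist 324 0
side 289 210
[(np.int64(286), np.int64(190), np.int64(25), [97, 83, 72]), (np.int64(287), np.int64(190), np.int64(52), [75, 45, 23]), (np.int64(288), np.int64(190), np.int64(61), [81, 48, 20]), (np.int64(289), np.int64(190), np.int64(72), [89, 49, 17]), (np.int64(290), np.int64(190), np.int64(70), [92, 53, 22]), (np.int64(291), np.int64(190), np.int64(68), [95, 57, 27]), (np.int64(292), np.int64(190), np.int64(71), [100, 61, 29]), (np.int64(293), np.int64(190), np.int64(69), [104, 66, 35]), (np.int64(294), np.int64(190), np.int64(72), [103, 64, 31]), (np.int64(295), np.int64(190), np.int64(62), [98, 64, 36]), (np.int64(296), np.int64(190), np.int64(56), [90, 59, 34]), (np.int64(297), np.int64(190), np.int64(56), [90, 57, 34]), (np.int64(298), np.int64(190), np.int64(56), [85, 53, 29]), (np.int64(299), np.int64(190), np.int64(51), [75, 46, 24]), (np.int64(300), np.int64(190), np.int64(30), [77, 59, 47]), (np.int64(289), np.int64(191), np.int64(21), [118, 104, 97]), (np.int64(290), np.int64(191), np.int64(37), [112, 91, 75]), (np.int64(291), np.int64(191), np.int64(41), [11
[... 3744 characters left out ...]
  46  46  35  46  45  66  45  42  37  25 160 158 153 154 157 159 161 159 161 160 159
218 171 171 170 172 171 171 171 174 185  89  76  48  45  33  43  45  70  45  40  37  21 128 128 123 124 120 119 124 126 125 125 126
219 179 178 179 178 179 178 179 180 193  90  58  44  44  34  43  45  63  45  44  38  26 102 105 102 103 101 101 102 102 101 103 104
220 179 179 179 179 179 179 179 183 175  76  25  32  42  39  42  42  40  42  36  33  42  98 106 107 106 105 104 105 104 104 105 103
221 179 179 179 178 179 178 179 183 154  79  97  72  51  45  47  46  51  73  62  65  77  87 105 106 106 107 105 106 106 105 106 106
('b', array([288.34377744, 194.35751873]))
('tip', array([341.80675997, 187.86677267]))
```

```bash

python3 -m crank '{"travel":[[-0.06,0.22,0],[-0.11,0.44,0],[-0.17,0.67,0],[-0.22,0.89,0],[-0.26,1.11,0]],"turn":[[0,0,-1],[0,0,-2],[0,0,-3],[0,0,-4],[0,0,-5]],"gripper":[1,1,1,1,1]}' 
python3 -c "
from h import *
tang()"
```

```text
clock: 48.6
position: [0.4681, -0.1091, 0.1212]
tool_rot: [3.139, 0.12, 0.181]
force: [7.4, -4.3, -3.2]
grip_width: 0.0157
finger_force: 58.8
az -169.5 rad 0.1301 Frad -6.5 Ftan 5.6 Fz -3.2 M [-0.87 -1.9   0.43] yaw 10.4 q [-0.34  0.59  0.59  2.   -0.39  0.78 -0.91]
```

```bash

python3 -m crank '{"travel":[[-0.04,0.22,0],[-0.07,0.45,0],[-0.1,0.67,0],[-0.13,0.9,0],[-0.16,1.12,0]],"turn":[[0,0,-1],[0,0,-2],[0,0,-3],[0,0,-4],[0,0,-5]],"gripper":[1,1,1,1,1]}' 
python3 -c "
from h import *
tang()"
python3 -m crank '{"travel":[[-0.01,0.23,0],[-0.03,0.45,0],[-0.04,0.68,0],[-0.05,0.91,0],[-0.06,1.13,0]],"turn":[[0,0,-1],[0,0,-2],[0,0,-3],[0,0,-4],[0,0,-5]],"gripper":[1,1,1,1,1]}' 
python3 -c "
from h import *
tang()"
```

```text
clock: 49.1
position: [0.4664, -0.0976, 0.1212]
tool_rot: [3.139, 0.12, 0.094]
force: [8.4, -2.7, -4.2]
grip_width: 0.0156
finger_force: 58.7
az -174.6 rad 0.1301 Frad -8.2 Ftan 3.4 Fz -4.2 M [-0.7  -2.06  0.25] yaw 5.4 q [-0.37  0.6   0.61  2.01 -0.42  0.79 -0.98]
clock: 49.6
position: [0.4659, -0.0863, 0.1212]
tool_rot: [3.14, 0.119, 0.007]
force: [8.4, -3.1, -4.6]
grip_width: 0.0158
finger_force: 58.7
az -179.6 rad 0.1301 Frad -8.4 Ftan 3.2 Fz -4.6 M [-0.68 -2.05  0.26] yaw 0.4 q [-0.4   0.6   0.62  2.02 -0.45  0.8  -1.06]
```

```bash

python3 -m crank '{"travel":[[0,0,0],[0,0,0],[0,0,0],[0,0,3],[0,0,7]],"turn":[[0,0,0],[0,0,0],[0,0,0],[0,0,0],[0,0,0]],"gripper":[0.5,0,0,0,0]}' 
python3 -m crank '{"travel":[[0,2,4],[0,6,6],[0,11,6],[0,16,6],[0,20,6]],"turn":[[0,0,0],[0,0,0],[0,0,0],[0,0,0],[0,0,0]],"gripper":[0,0,0,0,0]}' 
python3 - <<'E'
from h import *
from workcell import bot
T=bot.grab_frame("top"); S=bot.grab_frame("side"); W=bot.grab_frame("wrist"); pickle.dump((T,S,W),open("k7.pkl","wb"))
f=T; im=f["pixels"][145:175,295:330].astype(int); y=im[:,:,0]-im[:,:,2]; print([(x+295,yy+145,int(y[yy,x])) for yy,x in np.argwhere(y>14)])
g=cv2.cvtColor(T["pixels"],cv2.COLOR_RGB2GRAY)
for r in range(150,216,2): print(r," ".join(f"{v:3d}" for v in g[r,294:328]))
E
```

```text
clock: 50.1
position: [0.4634, -0.0863, 0.1907]
tool_rot: [3.14, 0.126, 0.006]
force: [1.2, 0.3, 0.8]
grip_width: 0.0848
finger_force: 0.0
clock: 50.6
position: [0.464, 0.1166, 0.251]
tool_rot: [-3.141, 0.122, 0.008]
force: [0.6, -0.4, 0.0]
grip_width: 0.0857
finger_force: 0.0
[(np.int64(312), np.int64(163), 35), (np.int64(313), np.int64(163), 31), (np.int64(313), np.int64(164), 17), (np.int64(313), np.int64(165), 15)]
150 109 109 109 106 110 169 239 232 200 196 202 203 203 205 205 202 203 205 204 204 203 205 199 181 235 238 232 134  98 103 108 108 108 106
152 109 111 111 107 112 173 240 232 202 198 202 203 202 206 206 204 204 206 204 204 204 206 200 178 235 238 232 125 100 104 108 106 107 107
154 109 110 110 106 116 180 239 232 202 201 205 208 208 211 206 176 184 210 210 209 206 207 198 176 235 239 233 124  98 103 108 108 108 107
156 112 111 109 107 126 191 238 232 205 206 202 142  97 108  75  66  72  78  95 160 209 210 200 174 235 238 234 122 102 105 109 108 107 107
158 111 112 112 105 127 195 238 229 185 201 150 100  88  80  67  88  73  75  73  57 138 213 203 178 234 238 234 120 1
[... 3242 characters left out ...]

206 170 175 183 188 189 192 191 191 191 192 195 190  93  96 115 117  89  78 137 194 189 187 190 192 193 188 186 181 180 176 174 172 175 176
208 170 178 184 189 191 192 191 192 193 192 196 189  94  95 116 115  88  74 132 190 189 186 184 184 184 180 174 170 167 167 172 178 179 177
210 168 171 179 186 190 192 194 195 194 198 195 169  89  95 118 115  84  73 131 188 183 177 173 171 173 177 179 177 175 172 169 169 170 172
212 170 170 176 184 189 192 194 195 195 198 196 165  88  99 116 112  84  69 122 174 167 164 169 175 176 178 172 169 169 171 176 181 182 181
214 173 171 175 182 187 191 192 192 193 193 195 187 113  91  62  52  57  85 128 171 170 167 169 171 175 177 180 180 183 187 189 191 191 190
```

```bash
python3 - <<'E'
from h import *
T=pickle.load(open("k7.pkl","rb"))[0]
O=np.array([.5885,-.0853,.1386])
for u in (174,177,180,183):
    c=np.array([np.cos(np.radians(u)),np.sin(np.radians(u)),-.122]); print(u,proj(T,O+.158*c)[0].round(1),proj(T,O+.04*c)[0].round(1))
y=np.array([0,-1.,0]); z=np.array([.122,0,-.9925]); M=np.c_[np.cross(y,z),y,z]
G=O+.014*np.array([-.9925,0,-.122]); plan(G+.019*z,M); plan(G-.05*z,M)
E
```

```text
174 [302.  216.7] [306.9 173.3]
177 [305.1 216.9] [307.7 173.4]
180 [308.1 217. ] [308.4 173.4]
183 [311.2 217. ] [309.2 173.4]
travel cm [ 11.28 -20.14 -13.24] turn [  0.12 -14.05  -0.62] q [-0.88  0.41  0.72  1.89 -0.33  1.09 -1.57] F [-0.2 -1.  -1.1] M [-0.07 -0.09  0.02]
travel cm [ 10.44 -20.14  -6.4 ] turn [  0.12 -14.05  -0.62] q [-0.88  0.41  0.72  1.89 -0.33  1.09 -1.57] F [-0.2 -1.  -1.1] M [-0.07 -0.09  0.02]
```

```bash

python3 -m crank '{"travel":[[2.2,-4,0],[4.4,-8,0],[6.6,-12.1,-1],[8.8,-16.1,-2],[10.8,-20.1,-4]],"turn":[[0,-2.8,0],[0,-5.6,0],[0,-8.4,0],[0,-11.2,0],[0.1,-14,-0.6]],"gripper":[0,0,0,0,0]}' 
python3 -m crank '{"travel":[[0,0,-2],[0.2,0,-4.5],[0.5,0,-7],[0.9,0,-9.2],[0.9,0,-9.2]],"turn":[[0,0,0],[0,0,0],[0,0,0],[0,0,0],[0,0,0]],"gripper":[0,0,0,0.2,0.5]}' 
python3 -m crank '{"travel":[[0,0,0],[0,0,0],[0,0,0],[0,0,0],[0,0,0]],"turn":[[0,0,0],[0,0,0],[0,0,0],[0,0,0],[0,0,0]],"gripper":[1,1,1,1,1]}' 60
python3 -c "
from h import *
tang()"
```

```text
clock: 51.25
position: [0.5735, -0.0901, 0.2113]
tool_rot: [3.141, -0.126, -0.005]
force: [0.4, 0.7, -1.5]
grip_width: 0.0853
finger_force: 0.0
clock: 51.75
position: [0.5801, -0.0882, 0.1165]
tool_rot: [-3.141, -0.118, -0.005]
force: [-0.2, 0.5, -0.0]
grip_width: 0.0593
finger_force: 0.0
clock: 52.25
position: [0.582, -0.0868, 0.1201]
tool_rot: [-3.14, -0.124, -0.004]
force: [-2.7, 2.3, 10.0]
grip_width: 0.0158
finger_force: 58.5
az -173.9 rad 0.0141 Frad 2.4 Ftan -2.6 Fz 10.0 M [0.63 0.61 0.2 ] yaw -0.2 q [-0.33  0.63  0.55  1.92 -0.58  0.62 -1.  ]
```

```bash

python3 -m crank '{"travel":[[0.15,0,0.1],[0.3,0,0.2],[0.43,0,0.3],[0.43,0,0.6],[0.43,0,1]],"turn":[[0,2.4,0],[0,4.8,0],[0,7,0],[0,7,0],[0,7,0]],"gripper":[1,1,1,1,1]}' 
python3 -c "
from h import *
tang()"
```

```text
clock: 52.75
position: [0.5836, -0.0858, 0.1256]
tool_rot: [-3.141, 0.005, -0.003]
force: [8.6, -0.7, -68.8]
grip_width: 0.0153
finger_force: 60.4
az -177.7 rad 0.0124 Frad -8.6 Ftan 1.1 Fz -68.8 M [-0.33 -1.64 -0.2 ] yaw -0.2 q [-0.35  0.69  0.6   1.8  -0.51  0.82 -1.07]
```

```bash

python3 -m crank '{"travel":[[0,0,-0.4],[0,0,-0.8],[0,0.06,-0.8],[0,0.12,-0.8],[0,0.17,-0.8]],"turn":[[0,0,0],[0,0,0],[0,0,-3],[0,0,-6],[0,0,-8]],"gripper":[1,1,1,1,1]}' 
python3 -c "
from h import *
tang()"
python3 -m crank '{"travel":[[0,0,0.1],[0,0,0.2],[0,0,0.3],[0,0,0.4],[0,0,0.5]],"turn":[[0,0,0],[0,0,0],[0,0,0],[0,0,0],[0,0,0]],"gripper":[1,1,1,1,1]}' 
python3 -c "
from h import *
tang()"
```

```text
clock: 53.25
position: [0.5851, -0.0846, 0.1223]
tool_rot: [-3.139, 0.0, -0.145]
force: [-12.3, 6.8, 17.9]
grip_width: 0.015
finger_force: 71.6
az 176.1 rad 0.0109 Frad 12.8 Ftan -6.0 Fz 17.9 M [1.76 2.75 0.08] yaw -8.3 q [-0.37  0.7   0.63  1.81 -0.55  0.82 -1.18]
clock: 53.75
position: [0.5846, -0.0843, 0.1248]
tool_rot: [-3.141, 0.002, -0.143]
force: [-0.0, 3.8, -26.4]
grip_width: 0.0152
finger_force: 66.1
az 175.2 rad 0.0114 Frad 0.4 Ftan -3.8 Fz -26.4 M [ 0.91 -0.03 -0.09] yaw -8.2 q [-0.38  0.7   0.63  1.81 -0.55  0.82 -1.18]
```

```bash

python3 -m crank '{"travel":[[0,0.04,0.1],[0,0.08,0.2],[0,0.04,0.3],[0,0,0.4],[0,0.04,0.5]],"turn":[[0,0,-2],[0,0,-4],[0,0,-2],[0,0,0],[0,0,-2]],"gripper":[1,1,1,1,1]}' 110
python3 -c "
from h import *
tang()"
```

```text
clock: 54.25
position: [0.5852, -0.0843, 0.1309]
tool_rot: [-3.14, 0.001, -0.178]
force: [-4.2, 5.1, -8.6]
grip_width: 0.015
finger_force: 109.5
az 174.9 rad 0.0108 Frad 4.7 Ftan -4.7 Fz -8.6 M [1.41 1.03 0.06] yaw -10.2 q [-0.39  0.7   0.65  1.8  -0.55  0.83 -1.21]
```

```bash

python3 -m crank '{"travel":[[0.02,-0.04,0.2],[0.04,-0.08,0.4],[0.04,-0.08,0.6],[0.04,-0.08,0.8],[0.04,-0.08,1]],"turn":[[0,0,0],[0,0,0],[0,0,0],[0,0,0],[0,0,0]],"gripper":[1,1,1,1,1]}'
python3 -c "
from h import *
tang()"
python3 -m crank '{"travel":[[0,0,0.4],[0,0,0.8],[0,0,1.2],[0,0,1.6],[0,0,2]],"turn":[[0,0,0],[0,0,0],[0,0,0],[0,0,0],[0,0,0]],"gripper":[1,1,1,1,1]}'
python3 -c "
from h import *
tang()"
```

```text
clock: 54.75
position: [0.5868, -0.0862, 0.1416]
tool_rot: [-3.141, -0.002, -0.179]
force: [-1.0, -0.1, -4.4]
grip_width: 0.0139
finger_force: 109.7
az -174.7 rad 0.0093 Frad 1.0 Ftan 0.1 Fz -4.4 M [-0.07 -0.09  0.  ] yaw -10.3 q [-0.39  0.68  0.66  1.79 -0.54  0.85 -1.22]
clock: 55.25
position: [0.5863, -0.0859, 0.1611]
tool_rot: [-3.141, -0.0, -0.179]
force: [-0.1, 0.4, -4.8]
grip_width: 0.0147
finger_force: 109.7
az -176.2 rad 0.0097 Frad 0.0 Ftan -0.4 Fz -4.8 M [-0.07 -0.12 -0.07] yaw -10.2 q [-0.41  0.66  0.68  1.78 -0.52  0.89 -1.24]
```

```bash

python3 -m crank '{"travel":[[0,0,3],[0,0,6],[-1,1,9],[-2,3,10],[-3,5,10]],"turn":[[0,0,7.9],[0,0,15.8],[0,0,23.7],[0,0,31.6],[0,0,39.5]],"gripper":[1,1,1,1,1]}'
python3 -m crank '{"travel":[[-0.6,2,0],[-1.2,4,0],[-1.8,6,0],[-2.4,8,0],[-3,10,0]],"turn":[[0,0,7.9],[0,0,15.8],[0,0,23.7],[0,0,31.6],[0,0,39.5]],"gripper":[1,1,1,1,1]}'
python3 -m crank '{"travel":[[-0.5,2,0],[-1,4,0],[-1.6,6,0],[-2.2,8,0],[-2.8,10,0]],"turn":[[0,0,7.9],[0,0,15.8],[0,0,23.7],[0,0,31.6],[0,0,39.5]],"gripper":[1,1,1,1,1]}'
python3 -m crank '{"travel":[[0,1,0],[0,2,-1],[0,3,-2],[0,4,-3],[0,5.6,-4]],"turn":[[0,0,7.9],[0,0,15.8],[0,0,23.7],[0,0,31.6],[0,0,39.5]],"gripper":[1,1,1,1,1]}'
python3 - <<'E'
from h import *
from workcell import bot
plan(np.array([.4976,.2199,.18]),downR(-32.3)); plan(np.array([.4976,.2199,.18]),downR(-32.3))
S=bot.grab_frame("side");T=bot.grab_frame("top");s=bot.observe(); pickle.dump((T,S,s),open("k8.pkl","wb"))
p=s["position"]; d=np.array([.845,-.534,0]); 
for q in (.03,.06,.1,.149): 
    P=p+[0,0,.019]+d*q; print(q,"side",proj(S,P)[0].round(1),"top",proj(T,P)[0].round(1))
g=cv2.cvtColor(S["pixels"],cv2.COLOR_RGB2GRAY); P=p+[0,0,.019]+d*.1; c=proj(S,P)[0].round().astype(int)
for r in range(c[1]-20,c[1]+30): print(r," ".join(f"{v:3d}" for v in g[r,c[0]-40:c[0]+50:3]), c[0]-40 if r==c[1]-20 else "")
E
```

```text
clock: 55.75
position: [0.5565, -0.0358, 0.2627]
tool_rot: [3.141, -0.003, 0.515]
force: [1.2, 0.0, -3.6]
grip_width: 0.0144
finger_force: 109.9
clock: 56.25
position: [0.5259, 0.0647, 0.261]
tool_rot: [-3.142, -0.0, 1.206]
force: [0.6, 0.2, -3.6]
grip_width: 0.0146
finger_force: 109.9
clock: 56.75
position: [0.498, 0.1647, 0.261]
tool_rot: [-3.141, 0.0, 1.895]
force: [0.1, -0.4, -4.2]
grip_width: 0.0143
finger_force: 109.9
clock: 57.25
position: [0.4984, 0.2196, 0.2206]
tool_rot: [-3.141, 0.0, 2.583]
force: [0.8, -0.6, -4.3]
grip_width: 0.0147
finger_force: 109.9
travel cm [-0.08  0.03 -4.06] turn [ 0.05 -0.01 -0.31] q [-0.56  0.41  0.05  1.83 -0.03  0.91  0.51] F [ 0.8 -0.6 -4.3] M [ 0.02  0.07 -0.01]
travel cm [-0.08  0.03 -4.06] turn [ 0.05 -0.01 -0.31] q [-0.56  0.41  0.05  1.83 -0.03  0.91  0.51] F [ 0.8 -0.6 -4.3] M [ 0.02  0.07 -0.01]
0.03 side [318.7 194.1] top [187.8 173.4]
0.06 side [304.9 191.6] top [195.  163.3]
0.1 side [287.2 188.4] top [204.5 150. ]
0.149 side [266.8 184.7] top [216.  133.9]
168 113 114 115 116 114 114 114 115 116 114 114 115 115 115 114 114 115 116 1
[... 5474 characters left out ...]
166  81  63  52  42 161 170 172 173 170 164 160 163 168 170 170 168 154 155 
213 141 117 144 115 123 110 158 118 172 162 156 154  67  80  59  47 160 168 173 169 170 161 148 155 165 173 174 172 169 205 
214  72  89  66 170 176 114 148 150 162 157 153 148  68  40  34  43 161 167 173 168 165 157 145 155 169 174 175 172 172 120 
215  67  68  65 171 174 114  90  98 154 163 152 153  77  48  36  42 164 165 170 168 161 150 142 155 168 172 174 174 170 133 
216  67  56  51 172 174 111  86  95 152 171 167 172  91  45  43  41 166 161 170 168 161 146 140 161 169 172 173 175 167 124 
217  68  48  47 173 173 109  98 124 165 173 174 171  90  45  48  45 173 163 169 170 163 145 143 163 169 171 170 171 167 169
```

```bash
python3 - <<'E'
from h import *
T,S,s=pickle.load(open("k8.pkl","rb"))
g=cv2.cvtColor(T["pixels"],cv2.COLOR_RGB2GRAY)
print("    "," ".join(f"{v:3d}" for v in range(186,232)))
for r in range(126,172,2): print(r,"",' '.join(f"{v:3d}" for v in g[r,186:232]))
g=cv2.cvtColor(S["pixels"],cv2.COLOR_RGB2GRAY)
print("side"," ".join(f"{v:3d}" for v in range(258,284)))
for r in range(178,198): print(r,"",' '.join(f"{v:3d}" for v in g[r,258:284]))
# short arm region
p=s["position"]; d=np.array([.845,-.534,0]); print(proj(S,p+[0,0,.019-.062]-d*.0105))
for r in range(205,245,3): print(r,' '.join(f"{v:3d}" for v in g[r,322:352]))
E
```

```text
186 187 188 189 190 191 192 193 194 195 196 197 198 199 200 201 202 203 204 205 206 207 208 209 210 211 212 213 214 215 216 217 218 219 220 221 222 223 224 225 226 227 228 229 230 231
126  199 197 196 196 195 189 137  52  63  95  45  74 107  39  26  48 132 206 198 159 125 156 189 193 191 173  84 126 182 185 185 187 189 193 193 193 193 193 193 192 192 193 192 193 192 191
128  201 199 197 196 194 193 147  62  54 106  75  61  67  30  52 133 205 202 191 145 114 150 183 191 189 186 164 110 181 184 185 186 189 191 195 194 193 193 194 194 194 193 194 193 190 190
130  202 203 202 199 195 193 163 144  80 131  56  26  39  52 129 201 201 199 199 183 132 189 190 189 188 184 168 102 181 186 185 188 191 192 194 193 195 193 194 194 194 193 192 190 187 190
132  203 202 200 198 197 196 173  75  70 141  57  29  34 111 195 199 199 200 199 186 132 197 192 192 191 191 177  80 122 182 184 185 188 190 193 194 195 194 192 192 193 188 187 190 193 192
134  203 198 198 195 194 198 194  85  41  75  41  34  49 127 195 200 199 200 194 166 113 181 195 188 118  99 141 159 105 184 186 185 188 190 191 192 193 193 192
[... 6785 characters left out ...]
 159 164 176  69  32  41  41  47  49  47  42  30  71 176 178 173 170 170 170 167
232 174 173 171 170 167 164 158 155 148 151 152 156 162  87  42  30  35  39  41  35  28  54 107 172 177 173 172 170 171 174
235 178 176 176 174 172 172 173 169 166 163 156 148 144 146 149 153 149 152 160 166 170 169 169 170 172 170 172 173 170 172
238 172 172 171 173 173 171 172 169 167 165 167 166 163 161 158 152 146 138 138 139 140 144 150 156 162 168 169 171 172 171
241 168 169 168 167 168 169 166 164 167 167 166 165 164 164 167 166 165 164 164 163 159 153 148 144 143 150 157 160 161 167
244 167 170 169 168 168 168 169 166 167 168 167 168 169 169 171 172 175 174 174 173 172 169 169 168 169 169 167 169 167 167
```

```bash

python3 -m crank '{"travel":[[0.1,-0.08,-2.5],[0.1,-0.08,-5.5],[0.1,-0.08,-8.5],[0.1,-0.08,-11.2],[0.1,-0.08,-13]],"turn":[[0.4,0.7,0],[0.9,1.4,0],[1.3,2.1,-0.3],[1.3,2.1,-0.3],[1.3,2.1,-0.3]],"gripper":[1,1,1,1,1]}'
python3 -m crank '{"travel":[[0,0,-0.3],[0,0,-0.6],[0,0,-0.9],[0,0,-1.1],[0,0,-1.3]],"turn":[[0,0,0],[0,0,0],[0,0,0],[0,0,0],[0,0,0]],"gripper":[1,1,1,1,1]}'
python3 -c "
from h import *
plan(np.array([.4993,.2188,.072]),downR(-32.3))"
```

```text
clock: 57.85
position: [0.499, 0.2184, 0.0893]
tool_rot: [-3.139, -0.043, 2.571]
force: [-0.2, 0.8, -4.1]
grip_width: 0.0145
finger_force: 109.7
clock: 58.35
position: [0.4996, 0.2195, 0.0783]
tool_rot: [3.142, -0.043, 2.574]
force: [-0.5, -0.3, -3.6]
grip_width: 0.0148
finger_force: 109.7
travel cm [-0.03 -0.07 -0.63] turn [-1.31 -2.06  0.24] q [-0.51  0.62  0.01  1.91 -0.08  0.63  0.57] F [-0.5 -0.3 -3.6] M [ 0.06  0.07 -0.  ]
```

```bash
cat >m.py <<'E'
from h import *
from workcell import bot
S=bot.grab_frame("side")["pixels"]; F=pickle.load(open("f0.pkl","rb"))["side"]["pixels"]
def sub(a,b): 
    return 
for nm,(x,y,w,h) in {"tip":(266,247,16,16),"mid":(283,250,22,22),"short":(331,280,14,24)}.items():
    t=cv2.resize(F[y:y+h,x:x+w],None,fx=4,fy=4,interpolation=cv2.INTER_CUBIC); m=12
    a=cv2.resize(S[y-m:y+h+m,x-m:x+w+m],None,fx=4,fy=4,interpolation=cv2.INTER_CUBIC)
    r=cv2.matchTemplate(a,t,cv2.TM_CCOEFF_NORMED); _,v,_,p=cv2.minMaxLoc(r); print(nm,"shift px",p[0]/4-m,p[1]/4-m,round(v,2))
g=cv2.cvtColor(S,cv2.COLOR_RGB2GRAY); f=cv2.cvtColor(F,cv2.COLOR_RGB2GRAY)
for c in (276,284,292,300,308): print(c,g[244:276,c],"\n   ",f[244:276,c])
E
python3 m.py
```

```text
tip shift px 2.5 -1.75 0.91
mid shift px 0.25 -2.0 0.71
short shift px 1.75 -1.0 0.92
276 [ 83  86  88  84  72  66  59  48  43  41  30 114 191 181 176 177 172 171
 172 170 164 157 156 163 172 172 172 172 171 170 170 174] 
    [ 77  81  79  75  64  58  84  68  61  53  45  42  38  43 117 175 163 158
 160 158 151 145 143 151 160 160 161 161 158 156 158 162]
284 [ 84  86  86  81  68  71  84  77  68  61  49  44  34  80 144 160 137  50
  36  38  42  42  42  39  38  39  42  41  41  41  41  42] 
    [76 80 78 77 61 43 42 50 72 76 68 59 53 44 39 39 47 53 40 38 41 38 37 40
 40 39 39 39 41 37 38 38]
292 [85 86 83 81 61 48 49 48 51 50 49 50 50 47 45 42 40 41 41 41 41 40 38 38
 39 41 38 40 37 39 36 37] 
    [78 78 77 71 54 45 40 55 75 49 60 77 76 69 60 50 41 40 37 38 36 38 37 36
 36 34 37 38 36 38 37 38]
300 [205 194 158 128 116  71  39  67 113 107  47  48  51  53  51  51  45  39
  46 125 187 175 168 158 153 147 146 147 149 152 151 150] 
    [192 180 146 118 107  66  32  61  98 104 106 105  87  74  76  75  68  58
  49  40  24 102 170 148 142 136 137 135 139 140 140 139]
308 [ 15  18  28  41  46  50  45 104 167 162 168 167 116  36  50  53  56  50
  48  40  30 110 181 161 159 162 158 155 154 154 157 161] 
    [ 77  75  76  67  45  40  39  95 155 149 153 159 166 166 145  82  71  75
  74  68  61  51  34  76 139 156 149 142 144 143 145 150]
```

```bash

python3 -m crank '{"travel":[[0.15,-0.1,0],[0.34,-0.24,-0.1],[0.34,-0.24,-0.2],[0.34,-0.24,-0.3],[0.34,-0.24,-0.4]],"turn":[[0,0,0],[0.3,0.5,0],[0.3,0.5,0],[0.3,0.5,0],[0.3,0.5,0]],"gripper":[1,1,1,1,1]}'
python3 m.py | head -3
python3 -m crank '{"travel":[[0,0,-0.1],[0,0,-0.15],[0,0,-0.2],[0,0,-0.2],[0,0,-0.2]],"turn":[[0,0,0],[0,0,0],[0,0,0],[0,0,0],[0,0,0]],"gripper":[1,1,1,1,1]}'
python3 m.py | head -3
```

```text
clock: 58.9
position: [0.5027, 0.2169, 0.0736]
tool_rot: [-3.141, -0.053, 2.574]
force: [0.2, 1.4, -3.3]
grip_width: 0.0146
finger_force: 109.8
tip shift px 0.25 -0.5 0.99
mid shift px 0.0 -0.5 0.94
short shift px 0.25 0.0 0.97
clock: 59.45
position: [0.5028, 0.2171, 0.0726]
tool_rot: [-3.141, -0.053, 2.574]
force: [-5.1, -2.2, 16.8]
grip_width: 0.0146
finger_force: 112.7
tip shift px 0.75 -0.75 0.97
mid shift px 0.0 -0.5 0.93
short shift px 0.0 0.0 0.97
```

```bash

python3 -m crank '{"travel":[[0,0,0.1],[0,0,0.1],[0,0,0.1],[0,0,0.1],[0,0,0.1]],"turn":[[0,0,0],[0,0,0],[0,0,0],[0,0,0],[0,0,0]],"gripper":[1,0.8,0.5,0.2,0]}'
python3 -m crank '{"travel":[[0,0,0],[0,0,0],[0,0,2],[0,0,5],[0,0,9]],"turn":[[0,0,0],[0,0,0],[0,0,0],[0,0,0],[0,0,0]],"gripper":[0,0,0,0,0]}'
python3 -m crank '{"travel":[[-1,0,3],[-2,-1,6],[-3,-2,9],[-4,-4,10],[-5,-6,10]],"turn":[[0,0,0],[0,0,0],[0,0,0],[0,0,0],[0,0,0]],"gripper":[0,0,0,0,0]}'
python3 m.py | head -3
python3 - <<'E'
from h import *
from workcell import bot
T=bot.grab_frame("top"); F=pickle.load(open("f0.pkl","rb"))["top"]
im=T["pixels"][150:172,300:325].astype(int); y=im[:,:,0]-im[:,:,2]; print([(x+300,yy+150,int(y[yy,x])) for yy,x in np.argwhere(y>14)])
d=abs(T["pixels"].astype(int)-F["pixels"].astype(int)).max(2)
for nm,(x,y0,w,h) in {"key/rest":(196,148,50,60),"marker":(228,205,38,45),"small":(275,205,22,38),"coupon":(300,230,58,15),"gauge":(420,220,40,30),"driver":(383,148,60,45)}.items(): print(nm,(d[y0:y0+h,x:x+w]>45).sum(),w*h)
g=cv2.cvtColor(T["pixels"],cv2.COLOR_RGB2GRAY)
for r in range(152,171): print(r,g[r,300:320])
E
```

```text
clock: 60.0
position: [0.5028, 0.217, 0.0727]
tool_rot: [-3.141, -0.053, 2.574]
force: [-0.2, -0.1, 0.6]
grip_width: 0.0599
finger_force: 0.0
clock: 60.5
position: [0.5019, 0.2166, 0.1627]
tool_rot: [-3.138, -0.055, 2.574]
force: [-0.1, -0.1, 0.7]
grip_width: 0.0854
finger_force: 0.0
clock: 61.0
position: [0.4529, 0.1567, 0.2644]
tool_rot: [3.14, -0.052, 2.574]
force: [0.8, 0.3, -1.4]
grip_width: 0.0854
finger_force: 0.0
tip shift px 0.0 0.0 1.0
mid shift px 0.0 0.0 1.0
short shift px 0.0 -0.25 0.87
[(np.int64(312), np.int64(163), 56), (np.int64(313), np.int64(163), 47), (np.int64(313), np.int64(164), 19), (np.int64(313), np.int64(165), 17)]
key/rest 1149 3000
marker 1061 1710
small 9 836
coupon 0 870
gauge 0 1200
driver 0 2700
152 [239 232 201 198 202 203 204 205 206 204 205 206 204 204 203 206 200 177
 235 238]
153 [239 232 202 200 205 203 205 208 208 205 206 210 206 205 205 206 200 178
 234 238]
154 [239 232 203 201 206 208 207 210 207 179 185 211 210 208 207 207 200 176
 235 238]
155 [239 232 204 203 209 204 179 168 139 126 123 124 175 210 210 208 199 175
 235 238]
156 [238 232 2
[... 590 characters left out ...]
237]
163 [238 230 190 181 117  70  85  58  72  85  88  98 113  87 111 194 185 197
 235 237]
164 [237 231 196 211 190  89  51  68  92 104 113 114  93  61 118 201 206 197
 235 238]
165 [237 231 195 208 177 144  52  30  42  50  50  44  48 105 188 213 207 196
 234 238]
166 [236 229 194 211 206 174  99  65  64  43  49  60  88 138 211 213 207 195
 235 239]
167 [238 230 194 211 211 207 170 175 179 114 138 165 207 187 211 212 204 188
 235 237]
168 [237 229 193 210 210 213 206 193 203 158 164 193 215 209 211 211 203 188
 235 234]
169 [237 226 176 209 209 211 211 209 213 208 210 211 211 211 210 211 202 187
 235 238]
170 [237 227 182 210 209 210 210 211 211 209 210 212 210 209 210 212 202 186
 235 233]
```

```bash
python3 -c "
from workcell import bot
print(bot.job_done())"
```

```text
the job is handed in; nothing more can be done
None
```

I handed the job in at about 61 s of robot time, with the screw tightened and the key back in its rest. I did not get a clear reading that the screw had stopped hard.

- **Run-down:** With the long arm in the screw, it turned easily. Torque then rose from about 0.5 to 0.9 Nm, which I took as snug.
- **Hard stop:** The pull never showed the sharp rise a hard stop should give. Torque peaked near 1.4 Nm and then fell as I kept pulling, so I think the key slipped over a flat in the socket after the screw stopped. The screw's yellow mark moved about 37° (0.65 rad) during the pull, which matches full travel, give or take about 5°.
- **Key removal:** The key jammed at first, with about 69 N at the wrist, and came out after I turned it slightly clockwise. The mark did not move, so the screw was not slackened.
- **Key in rest:** It lies where it started, to within a fraction of a pixel in the side view.
- **Other items:** The coupon, gauge pack, screwdriver and small key look untouched. The marker's area showed changes in the final image, probably the arm over it, so I could not check it.

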